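# Fetch sugar and beaker from the slide-out coffee deck

## Task

Lay the serving tray for coffee: the sugar jar and the beaker stand on the slide-out deck under the wall cupboard, but the shaker and the honey jar block its way. Stand those two aside, pull the deck out all the way, stand the beaker in the middle of the saucer and the sugar jar on the bare floor of the serving tray beside it. Then push the deck fully home and put the shaker and the honey jar each back where it stood, everything upright and the pepper mill left alone.

Things in the scene. Friction and masses are not known exactly. Their poses are not given: they have to be found in the camera images.
- deck (a joint): travel of the slide-out wooden deck (250 mm wide, 280 mm deep, its top 28 mm above the worktop, a 10 mm high rim along its sides and back; a cafetiere 225 mm tall and a storage jar 152 mm tall stand fixed on its rear half, from 155 mm behind the handle on), in m: 0 = fully home under the wall cupboard, 0.115 = fully out towards the robot. It slides with a drag of about 3 N and stays where it is left
- slide_base: fixed dark base under the deck, 270x190x16 mm; origin on the worktop below the middle of the deck when home; its -x axis is the direction in which the deck comes out, y runs along the deck's width (the deck reaches 125 mm either side). The wall cupboard overhead begins 0.62 m in front of the robot and 0.51 m above the worktop, to the right of y = 0.12 m
- deck_handle (a point): middle of the deck's handle: a level round steel bar, 10 mm thick, 96 mm long along the deck's y, standing 72 mm above the worktop at the deck's front edge (which is 14 mm further forward) on two posts; free to pinch from above, 40 mm of free space below it; moves with the deck. The front edge of the deck sweeps 115 mm forward from there as it comes out
- sugar_jar_mid (a point): squat clear jar, white content, wide grey lid, 60 mm diameter, 80 mm tall; loose, standing on the front half of the deck, left or right; point at its centre, 40 mm above its foot; z up
- beaker_mid (a point): plain white open beaker, 62 mm diameter at the rim, 56 mm at the foot, 62 mm tall; loose, standing on the front half of the deck beside the sugar jar; point at its centre, 31 mm above its foot; z up
- shaker_mid (a point): slim clear shaker with a domed grey top, 44 mm diameter (34 mm in the top 16 mm), 90 mm tall; loose on the worktop in front of the deck, in its way; point at its centre, 45 mm above its foot; z up
- honey_jar_mid (a point): little squat amber jar, 50 mm diameter up to 43 mm height, lid 42 mm diameter above, 54 mm tall; loose on the worktop in front of the deck, in its way; point at its centre, 27 mm above its foot; z up
- serving_tray: fixed red wooden serving tray, 270 mm (its x) by 200 mm (its y), rim 28 mm high and 8 mm thick all round, inner floor 254x184 mm and 8 mm above the tray's origin; origin under its middle
- saucer_top (a point): small round flat dark saucer, 73 mm diameter, 6 mm thick, fixed on the floor of the serving tray, somewhere along the tray's x; point at the middle of its upper face, 14 mm above the tray's origin. The sugar jar fits on the tray floor between the saucer and the farther end of the tray
- pepper_mill_mid (a point): turned wooden pepper mill, 58 mm diameter, 180 mm tall; loose bystander on the worktop at the deck's +y side, to be left alone; point at its centre, 90 mm above its foot
Mind the look-alikes: they are no part of the job. What is shaped like the part that bears honey_jar_mid but blue is not meant.

How it is judged:
On the way, in this order (a step that is already met when the one before it is completed fails the run):
1. the shaker and the honey jar both stand upright on the worktop, at least 80 mm from where they stood, while the deck is still in (value of joint deck below 0.03 m and distance of each of shaker_mid, honey_jar_mid from where it was at the start of the episode above 0.08 m and height (world z) of shaker_mid below 0.075 m and angle between each of shaker_mid, honey_jar_mid's own z axis and vertical below 0.12 rad and height (world z) of honey_jar_mid below 0.057 m), for 0.2 s.
2. the deck is pulled out all the way (0.105 m or more) (value of joint deck above 0.105 m), for 0.1 s.
3. the beaker stands on the saucer and the sugar jar on the floor of the serving tray (x of sugar_jar_mid in the frame of serving_tray between -0.105 and 0.105 m and y of sugar_jar_mid in the frame of serving_tray between -0.07 and 0.07 m and z of sugar_jar_mid in the frame of serving_tray between 0.043 and 0.0515 m and angle between each of sugar_jar_mid, beaker_mid's own z axis and vertical below 0.12 rad and horizontal distance between beaker_mid and saucer_top below 0.013 m and z of beaker_mid in the frame of saucer_top between 0.026 and 0.037 m), for 0.2 s.
4. the deck is pushed fully home (within 8 mm) (value of joint deck below 0.008 m), for 0.2 s.
At the end, for the whole second after the job is handed in: Beaker upright on the saucer, centres within 13 mm; sugar jar upright, flat on the tray's floor; deck home within 8 mm; shaker and honey jar upright, each within 15 mm of where it stood at the start; pepper mill within 20 mm of its start; all released and at rest (all of step 3 and value of joint deck below 0.008 m and distance of each of shaker_mid, honey_jar_mid from where it was at the start of the episode below 0.015 m and angle between each of shaker_mid, honey_jar_mid's own z axis and vertical below 0.12 rad and distance of pepper_mill_mid from where it was at the start of the episode below 0.02 m); the robot touches nothing.
It fails at once if the shaker, the honey jar, the sugar jar, the beaker or the pepper mill is tipped over (more than 40 degrees) (angle between any of sugar_jar_mid, beaker_mid, shaker_mid, honey_jar_mid, pepper_mill_mid's own z axis and vertical above 0.7 rad).
It also fails if it takes over 141 s, if anything falls off the work surface, if the arm or the gripper's body presses on something with over 40 N, if the wrist force passes 120 N, or if a joint passes its speed limit or range.

## Robot

A 6-joint arm with a two-finger parallel gripper is mounted at the origin on a cart in front of the work surface, level with it; the furniture and walls round the work are solid. World frame = base frame: x ahead of the robot, y to its left, z up, the work surface at z = 0. Lengths are in m, angles in rad, forces in N, time in s.
With the tool pointing down it reaches from about 0.35 to 0.775 m from the base axis. Payload 7.3 kg.
Tool frame: the origin (TCP) lies between the finger pads; the fingertips stand 14 mm ahead of it and the grasp point (between the pads) lies 5 mm behind it; z points along the fingers, y is the direction in which the jaws open and shut (so a half turn about z gives the same grasp; the last joint's range is limited). The gripper opens to 92 mm and grips with 3 to 60 N. Pads are 19 mm wide; open, the fingers measure 130 mm over their backs; the gripper's body (75 mm by 190 mm) begins 47 mm behind the grasp point.
Start: joints at [-1.439, 0.342, 1.524, -0, 1.275, -0.146], TCP at [0.144, -0.505, 0.241] pointing down, gripper open.
Joint ranges: [-2.53, 2.53], [-0.77, 2.02], [0.04, 2.7], [-1, 4.14], [0.28, 2.66], [-3.11, 3.11]. Speed limits (rad/s): [2.57, 2.57, 3.14, 3.14, 3.14, 3.14].

## Interface

Orientations are given as [roll, pitch, yaw] about the fixed x, y, z axes, in that order (R = Rz(yaw) Ry(pitch) Rx(roll)).
In Python, from cell import robot gives the robot as it stands.
- The arm moves only by the shell command python3 -m creep 'ROWS' [FORCE]. ROWS is JSON, a list that holds one entry, the list of rows, each a list of 7 numbers: the shift along the tool's x, y, z in cm, then the turn, a rotation vector about the tool's x, y, z in degrees, then the gripper command: -1 is shut, 1 is fully open, values between are in proportion. In form: [[[tx, ty, tz, wx, wy, wz, gripper], ...]]. A call has 1 to 8 rows; each row is the pose to reach, as a shift and turn from the pose measured when the call began, along the tool's axes at that moment; what a row does not reach only later rows make up. A row lasts 1/10 s, in which the tool goes at most 50 mm and 8.59 degrees, less where a joint would pass 70% of its speed; a pose out of reach is approached as far as the arm can. A call with a gripper value outside its range is refused whole. The fingers move at their own pace and stop on an object; FORCE is the grip in N (left out, the last holds). Time passes only in rows, so rows that repeat a pose let the fingers close. It gives the time, the measured TCP pose, the force and the opening at its end, in the units of the state.
- robot.observe(): the state, without advancing time (a new reading comes with each control period).
- robot.read_camera(name): name is "side" or "top"; returns the picture (400x640x3 uint8, red, green, blue); there is no depth.
- robot.camera_params(name): a dict with "camera_matrix" (3x3 intrinsics, pixels), "k1" (the pictures are not rectified: a ray, as slopes to the right and down, at radius r is drawn at 1 + k1 r^2 times it, then the intrinsics apply), "R" (3x3) and "t" (3): a world point X has camera coordinates R X + t. Camera axes: x right, y down, z forward; pixel columns grow to the right and rows downward; lengths in m; the calibration is good to about 2 mm. A picture is of the moment at which its call begins. camera_params takes no time and is no camera call.
- robot.hand_in(): hands the job in, once; it reports no verdict.
Trained networks look in the newest picture that a camera, given by its name, has taken for a name from the list of things; names that differ only in an ending like _2 or _b are one class to them, and where a whole thing is asked for, a point or a joint stands for the part that bears it (a point fixed in the world has none). Each returns a list of dicts, best first, with "score" (0 to 1); they miss things now and then, are a little off and sometimes report something else, mostly with a low value. They report only what shows in the picture. A call takes as long as a camera call. They do not tell look-alikes from the thing itself.
- robot.look_for(camera, label): "centre" ([x, y, z] in m, in the coordinates of the camera as it stood for that picture, good to about 4 mm: the middle of the surface that is visible of it).
- robot.masks_of(camera, label): "mask" (400x640 bool, what is visible of it).
The state is a dict: "time": time; "qpos": joint angles; "qvel": joint speeds; "joint_efforts": joint torques, N m; "tool_pos": TCP position; "tool_rot": TCP orientation; "contact_force": force on the tool from outside, world axes, zero at the start; "torque": the same for the moment, N m; "opening": finger opening in m.
Only numpy, scipy, OpenCV 4.12 (cv2) and the standard library are available. Lean on these libraries where they do the work, as an engineer would, in place of code of your own. Each camera call takes 0.05 s, during which the arm holds its last target.

## Working session

There is one attempt and no reset: what is moved stays moved. The work goes in short steps, Python scripts to look and compute and a shell command to move; the robot and the scene stay as the last step left them, time stands still between calls to the robot, and variables do not carry over. Pictures are saved under pics/ and viewed, and the job is handed in when it is done.

```bash
ls; mkdir -p pics
python3 - <<'E'
from cell import robot
import cv2
s=robot.observe(); print(s)
for c in("side","top"):
    im=robot.read_camera(c); cv2.imwrite(f"pics/{c}0.png",im[:,:,::-1])
    p=robot.camera_params(c); print(c,p)
E
```

```text
pics
{'time': 0.0, 'qpos': array([-1.43899780e+00,  3.42754471e-01,  1.52499532e+00, -6.76129937e-07,
        1.27536990e+00, -1.45997566e-01]), 'qvel': array([ 0.00105406, -0.00116477,  0.0007028 , -0.00069575,  0.0010887 ,
       -0.00225603]), 'joint_efforts': array([-1.46079372e-03, -4.31244493e+01, -2.44222391e+01,  7.15115061e-02,
        5.58469445e-02, -1.30600365e-04]), 'tool_pos': array([ 0.14394805, -0.50449838,  0.24003603]), 'tool_rot': array([-3.14008177e+00, -2.21512127e-04,  2.77796119e-01]), 'contact_force': array([ 0.4113332 , -0.41109278, -0.63427394]), 'torque': array([-0.03430429,  0.00880932,  0.02357435]), 'opening': 0.09163043945340323}
side {'camera_matrix': array([[481.91149017,   0.        , 327.75480571],
       [  0.        , 481.91149017, 196.0665536 ],
       [  0.        ,   0.        ,   1.        ]]), 'k1': -0.05635002757003202, 'R': array([[-0.99123832, -0.13193078, -0.00639266],
       [-0.05673505,  0.46897599, -0.88138678],
       [ 0.11928005, -0.87330166, -0.47235207]]), 't': array([0.54372556, 0.09257308, 1.16425533])}
top {'camera_matrix': array([[481.10181088,   0.        , 314.34940721],
       [  0.        , 481.10181088, 194.44477064],
       [  0.        ,   0.        ,   1.        ]]), 'k1': -0.06584322915764626, 'R': array([[-0.00676831, -0.99997184,  0.00324096],
       [-0.98927207,  0.00622285, -0.14595221],
       [ 0.14592793, -0.00419404, -0.98928633]]), 't': array([0.01437725, 0.52441664, 1.47522612])}
```

View pics/side0.png

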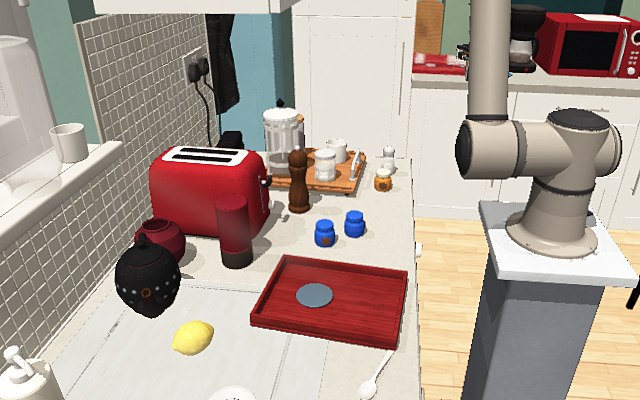

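View pics/top0.png

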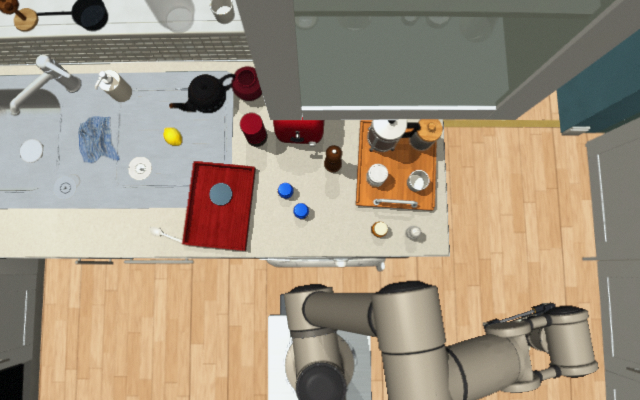

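Top view: sugar jar (377,175), beaker (418,181), handle (396,203), shaker (415,233), and the amber honey jar (380,229). The blue look-alikes are at (286,190) and (301,211), the tray at (220,205) with its saucer at (220,194), and the pepper mill at (333,157).
Side view: amber honey (383,180), shaker (389,160), sugar (325,165), beaker (337,150).

```bash
cat > h.py <<'E'
from cell import robot
import numpy as np, cv2
def params(c):
    p=robot.camera_params(c); return p["camera_matrix"],np.array([p["k1"],0,0,0]),np.array(p["R"]),np.array(p["t"])
def ray(c,uv):
    K,d,R,t=params(c)
    s=cv2.undistortPoints(np.array([[uv]],float),K,d)[0,0]
    return -R.T@t, R.T@np.array([s[0],s[1],1.])
def onz(c,uv,z):
    o,v=ray(c,uv); return o+v*(z-o[2])/v[2]
def proj(c,X):
    K,d,R,t=params(c)
    return cv2.projectPoints(np.array(X,float).reshape(-1,1,3),cv2.Rodrigues(R)[0],t,K,d)[0][:,0]
def tri(uvs,uvt):
    o1,v1=ray("side",uvs);o2,v2=ray("top",uvt)
    A=np.c_[v1,-v2];l=np.linalg.lstsq(A,o2-o1,rcond=None)[0]
    a,b=o1+v1*l[0],o2+v2*l[1];return (a+b)/2,np.linalg.norm(a-b)
def world(c,p):
    K,d,R,t=params(c); return R.T@(np.array(p)-t)
E
python3 - <<'E'
from h import *
import numpy as np
np.set_printoptions(precision=4,suppress=True)
for c in("top","side"):
    robot.read_camera(c)
    for l in ["shaker_mid","honey_jar_mid","sugar_jar_mid","beaker_mid","deck_handle","serving_tray","saucer_top","pepper_mill_mid","slide_base"]:
        for r in robot.look_for(c,l)[:4]:
            w=world(c,r["centre"]); print(c,l,round(r["score"],2),w,proj(c,w)[0].round())
for c,x0,y0,w,h in(("top",340,100,120,160),("side",260,90,150,120)):
    im=robot.read_camera(c)[y0:y0+h,x0:x0+w,::-1]
    cv2.imwrite(f"pics/{c}crop.png",cv2.resize(im,None,fx=5 if c=="side" else 3.7,fy=5 if c=="side" else 3.7,interpolation=cv2.INTER_CUBIC))
print(robot.observe()["time"])
E
```

```text
top shaker_mid 0.62 [ 0.5745 -0.1791  0.1044] [377. 175.]
top shaker_mid 0.43 [ 0.3996 -0.2861  0.0737] [412. 233.]
top honey_jar_mid 0.67 [0.4739 0.0524 0.0549] [301. 210.]
top honey_jar_mid 0.56 [ 0.4089 -0.1878  0.0543] [379. 230.]
top honey_jar_mid 0.47 [0.5363 0.0955 0.0543] [287. 190.]
top sugar_jar_mid 0.97 [ 0.5716 -0.1816  0.1071] [378. 175.]
top beaker_mid 0.8 [ 0.5654 -0.316   0.0458] [418. 181.]
top deck_handle 0.96 [ 0.6416 -0.2446  0.0283] [394. 158.]
top serving_tray 0.78 [0.4851 0.3208 0.0092] [218. 209.]
top serving_tray 0.58 [ 0.5677 -0.3144  0.0433] [417. 180.]
top serving_tray 0.47 [0.5315 0.3113 0.0184] [220. 194.]
top saucer_top 0.77 [0.5284 0.3113 0.0171] [220. 195.]
top pepper_mill_mid 0.93 [ 0.6172 -0.0463  0.1453] [334. 158.]
top slide_base 0.97 [ 0.6385 -0.2449  0.0281] [394. 159.]
top slide_base 0.67 [ 0.6388 -0.2453  0.0255] [394. 159.]
side shaker_mid 0.57 [ 0.405  -0.2796  0.0517] [388. 160.]
side honey_jar_mid 0.84 [0.4733 0.0735 0.0416] [355. 223.]
side honey_jar_mid 0.76 [0.5387 0.1211 0.0369] [325. 234.]
side honey_jar_mid 0.71 [ 0.4145 -0.1788  0.0347] [383. 180.]
side honey_jar_mid 0.26 [ 0.6786 -0.1669  0.0772] [290. 163.]
side sugar_jar_mid 0.69 [ 0.5804 -0.1582  0.0776] [324. 166.]
side sugar_jar_mid 0.32 [ 0.4188 -0.1763  0.0325] [382. 181.]
side beaker_mid 0.57 [ 0.5552 -0.2912  0.071 ] [338. 150.]
side deck_handle 0.88 [ 0.6792 -0.1667  0.0729] [289. 165.]
side deck_handle 0.43 [ 0.4163 -0.1764  0.0334] [383. 181.]
side serving_tray 0.72 [0.4853 0.327  0.0167] [338. 301.]
side saucer_top 0.58 [0.5349 0.3148 0.0199] [313. 294.]
side pepper_mill_mid 0.68 [ 0.6303 -0.0284  0.085 ] [297. 184.]
side slide_base 0.76 [ 0.6781 -0.1664  0.0752] [290. 164.]
1.2
```

```bash
ls -la pics; sleep 1
```

```text
total 1544
drwxr-xr-x 2 agent agent   4096 Dec  7 05:37 .
drwxr-xr-x 3 agent agent   4096 Dec  7 05:37 ..
-rw-r--r-- 1 agent agent 419220 Dec  7 05:37 side0.png
-rw-r--r-- 1 agent agent 443316 Dec  7 05:37 sidecrop.png
-rw-r--r-- 1 agent agent 406104 Dec  7 05:37 top0.png
-rw-r--r-- 1 agent agent 291715 Dec  7 05:37 topcrop.png
```

View pics/topcrop.png

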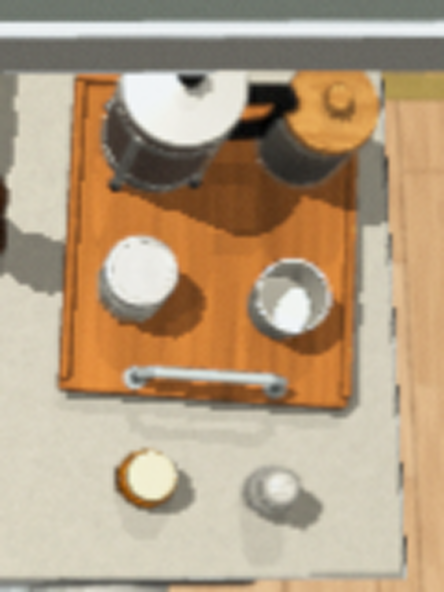

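View pics/sidecrop.png

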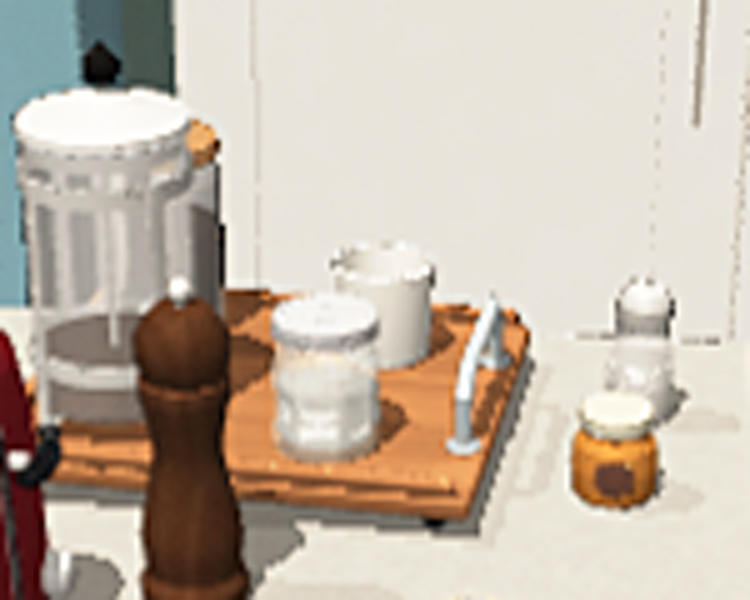

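Run:
```python
from h import *
np.set_printoptions(precision=4,suppress=True)
f=lambda x,y:((x+.5)/3.7-.5+340,(y+.5)/3.7-.5+100)
for n,p,z in [("honey",(152,474),.054),("shaker",(282,488),.09),("sugar",(142,270),.108),("beaker",(293,290),.09),("h1",(137,374),.077),("h2",(276,382),.077),("deckFL",(60,388),.028),("deckFR",(352,408),.028),("deckRL",(80,80),.038)]:
    print(n,onz("top",f(*p),z))
g=lambda x,y:((x+.5)/5-.5+260,(y+.5)/5-.5+90)
for n,p,z in [("honey",(618,415),.054),("shaker",(645,296),.09),("sugar",(327,322),.108),("beaker",(383,264),.09),("h1",(460,380),.07),("h2",(492,310),.077)]:
    print("side",n,onz("side",g(*p),z))
im=robot.read_camera("top")[150:260,170:310,::-1]
cv2.imwrite("pics/tray.png",cv2.resize(im,None,fx=5,fy=5,interpolation=cv2.INTER_CUBIC))
```

```text
honey [ 0.417  -0.1932  0.054 ]
shaker [ 0.4019 -0.2942  0.09  ]
sugar [ 0.5798 -0.1818  0.108 ]
beaker [ 0.5658 -0.3094  0.09  ]
h1 [ 0.4982 -0.1797  0.077 ]
h2 [ 0.4907 -0.2952  0.077 ]
deckFL [ 0.4931 -0.1201  0.028 ]
deckFR [ 0.4741 -0.3704  0.028 ]
deckRL [ 0.7624 -0.1421  0.038 ]
side honey [ 0.416 -0.186  0.054]
side shaker [ 0.4047 -0.2746  0.09  ]
side sugar [ 0.5785 -0.1727  0.108 ]
side beaker [ 0.5629 -0.3062  0.09  ]
side h1 [ 0.5054 -0.1875  0.07  ]
side h2 [ 0.4941 -0.2736  0.077 ]
```

```bash
sleep 0.5
```

```text
(no output)
```

View pics/tray.png

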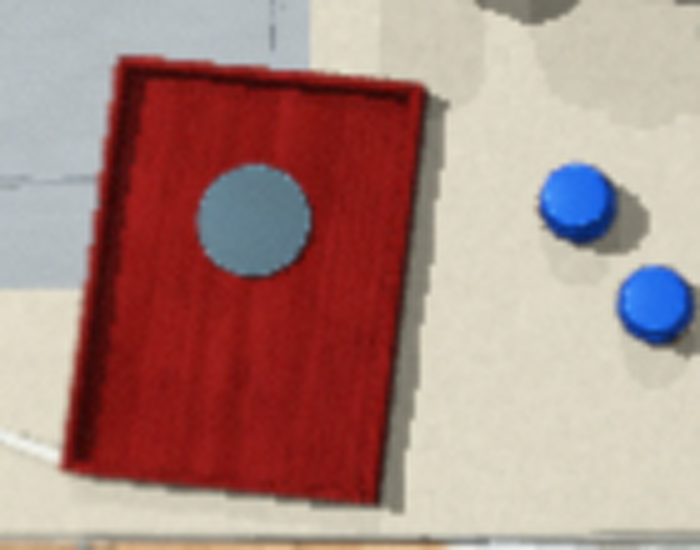

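```bash
cat > ov.py <<'E'
from h import *
np.set_printoptions(precision=4,suppress=True)
def circ(x,y,z,d):
    a=np.linspace(0,2*np.pi,41); return np.c_[x+d/2*np.cos(a),y+d/2*np.sin(a),0*a+z]
def overlay(c,curves,box,s,name):
    x0,y0,w,h=box; im=robot.read_camera(c)[y0:y0+h,x0:x0+w,::-1]
    im=cv2.resize(im,None,fx=s,fy=s,interpolation=cv2.INTER_CUBIC)
    for cu,col in curves:
        p=((proj(c,cu)-[x0,y0]+.5)*s-.5)
        cv2.polylines(im,[np.round(p*8).astype(np.int32)],False,col,1,cv2.LINE_AA,3)
    cv2.imwrite(name,im)
E
python3 - <<'E'
from ov import *
G=(0,255,0)
C=[]
for x,y,L in [(.416,-.191,[(0,50),(.043,50),(.054,42)]),(.4025,-.290,[(0,44),(.074,44),(.09,24)]),(.579,-.179,[(.028,60),(.108,60)]),(.5645,-.309,[(.028,56),(.09,62)])]:
    for z,d in L: C.append((circ(x,y,z,d/1000),G))
xd=np.array([np.cos(np.radians(-4.4)),np.sin(np.radians(-4.4)),0]);yd=np.array([-xd[1],xd[0],0])
hm=np.array([.4955,-.238,.072])
C.append((np.array([hm-.048*yd,hm+.048*yd]),(255,0,0)))
fm=hm-.014*xd; fm[2]=.028
C.append((np.array([fm-.125*yd,fm+.125*yd,fm+.125*yd+.28*xd,fm-.125*yd+.28*xd]),(255,0,0)))
overlay("top",C,(340,100,120,160),3.7,"pics/ovt.png")
overlay("side",C,(260,90,150,120),5,"pics/ovs.png")
f=lambda x,y:((x+.5)/5-.5+170,(y+.5)/5-.5+150)
q=[onz("top",f(*p),.028) for p in [(121,57),(426,90),(378,505),(63,470)]]
print(np.array(q),np.mean(q,0)); print("saucer",onz("top",f(254,219.5),.014))
for a,b in((3,0),(2,1)): d=q[b]-q[a]; print(np.degrees(np.arctan2(d[1],d[0])),np.linalg.norm(d))
E
```

```text
[[0.6371 0.3975 0.028 ]
 [0.614  0.2007 0.028 ]
 [0.3503 0.2279 0.028 ]
 [0.3728 0.4264 0.028 ]] [0.4936 0.3131 0.028 ]
saucer [0.5331 0.3119 0.014 ]
-6.240416125288018 0.26584287231674825
-5.878648217704646 0.2650914955650876
```

```bash
sleep 0.5
```

```text
(no output)
```

View pics/ovt.png

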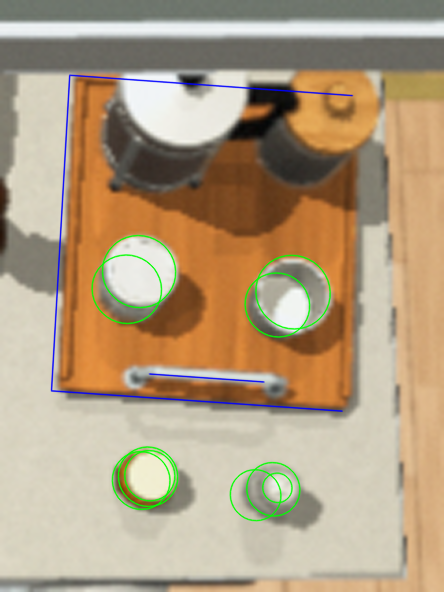

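View pics/ovs.png

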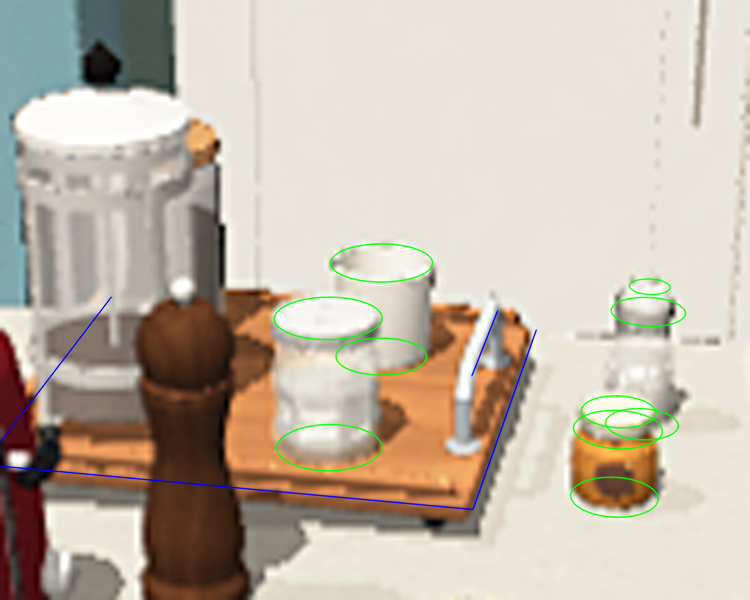

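```bash
cat > d.py <<'E'
import sys
from h import *
from scipy.spatial.transform import Rotation as Ro
s=robot.observe(); R=Ro.from_euler("xyz",s["tool_rot"]); 
x,y,z,yaw=map(float,sys.argv[1:5])
T=Ro.from_euler("xyz",[np.pi,0,np.radians(yaw)])
print("t",round(s["time"],1),"tool",s["tool_pos"].round(4),"rpy",np.degrees(s["tool_rot"]).round(1),"F",s["contact_force"].round(1),"open",round(s["opening"],4))
print("cm",(R.inv().apply(np.array([x,y,z])-s["tool_pos"])*100).round(2),"deg",np.degrees((R.inv()*T).as_rotvec()).round(1))
E
python3 d.py .4025 -.29 .2 0; python3 d.py .4025 -.29 .2 90
```

```text
t 1.4 tool [ 0.144  -0.5049  0.2407] rpy [-180.     0.    15.9] F [-0.4  0.1  0.3] open 0.0917
cm [ 30.75 -13.57   4.07] deg [-0.   0.  15.9]
t 1.4 tool [ 0.144  -0.5049  0.2407] rpy [-180.     0.    15.9] F [-0.4  0.1  0.3] open 0.0917
cm [ 30.75 -13.57   4.07] deg [ -0.   -0.  -74.1]
```

```bash
python3 -m creep '[[[30.75,-13.57,4,0,0,15.9,0.5],[30.75,-13.57,4,0,0,15.9,0.5],[30.75,-13.57,4,0,0,15.9,0.5],[30.75,-13.57,4,0,0,15.9,0.5],[30.75,-13.57,4,0,0,15.9,0.5],[30.75,-13.57,4,0,0,15.9,0.5],[30.75,-13.57,4,0,0,15.9,0.5],[30.75,-13.57,4,0,0,15.9,0.5]]]' 20; python3 d.py .4025 -.29 .05 0
```

```text
time: 2.15
tool_pos: [0.4054, -0.2864, 0.2001]
tool_rot: [-3.14, -0.0, 0.006]
contact_force: [0.0, 0.5, 0.6]
opening: 0.0687
t 2.1 tool [ 0.4054 -0.2864  0.2001] rpy [-179.9   -0.     0.3] F [0.  0.5 0.6] open 0.0687
cm [-0.3   0.38 15.01] deg [-0.1 -0.   0.3]
```

```bash
python3 -m creep '[[[-0.3,0.38,3,0,0,0.3,0.5],[-0.3,0.38,6,0,0,0.3,0.5],[-0.3,0.38,9,0,0,0.3,0.5],[-0.3,0.38,12,0,0,0.3,0.5],[-0.3,0.38,14,0,0,0.3,0.5],[-0.3,0.38,15,0,0,0.3,0.5],[-0.3,0.38,15,0,0,0.3,0.5],[-0.3,0.38,15,0,0,0.3,0.5]]]'; python3 d.py .4025 -.29 .05 0
python3 - <<'E'
from ov import *
overlay("side",[],(330,60,150,150),4,"pics/a1.png")
overlay("top",[],(340,140,120,130),4,"pics/a2.png")
E
```

```text
time: 2.95
tool_pos: [0.4028, -0.2906, 0.0509]
tool_rot: [-3.141, -0.001, 0.0]
contact_force: [0.7, -0.4, -0.0]
opening: 0.0688
t 3.0 tool [ 0.4028 -0.2906  0.0509] rpy [-1.8e+02 -1.0e-01  0.0e+00] F [ 0.7 -0.4 -0. ] open 0.0688
cm [-0.03 -0.06  0.09] deg [-0.  -0.1  0. ]
```

```bash
sleep 0.5
```

```text
(no output)
```

View pics/a1.png

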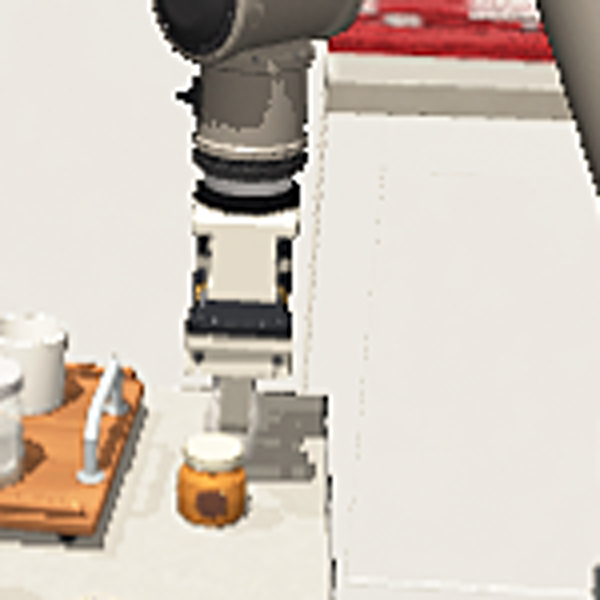

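View pics/a2.png

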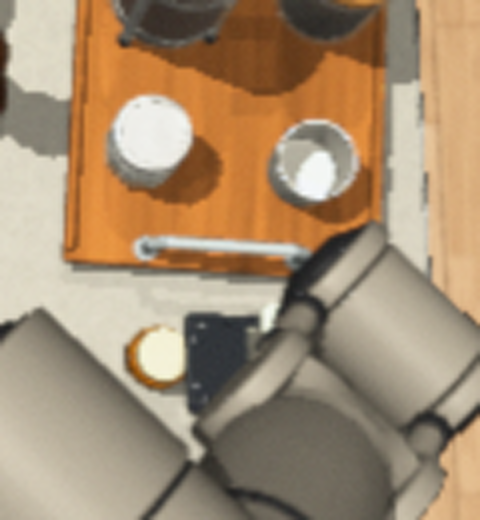

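The side view shows the finger in line with the shaker at (235,400). The top view shows the gripper body at (225,360), clear of the honey jar at (155,352). Next I close on the shaker.

```bash
python3 -m creep '[[[0,0,0,0,0,0,-1],[0,0,0,0,0,0,-1],[0,0,0,0,0,0,-1],[0,0,0,0,0,0,-1],[0,0,0,0,0,0,-1]]]' 15; python3 -m creep '[[[0,0,-2,0,0,0,-1],[0,0,-5,0,0,0,-1],[0,0,-8,0,0,0,-1],[0,0,-11,0,0,0,-1],[0,0,-13,0,0,0,-1],[0,0,-14,0,0,0,-1],[0,0,-14,0,0,0,-1]]]'; python3 d.py .40 .13 .19 0
```

```text
time: 3.55
tool_pos: [0.4033, -0.2911, 0.0516]
tool_rot: [3.141, -0.003, 0.001]
contact_force: [-0.6, -2.1, 3.0]
opening: 0.0385
time: 4.25
tool_pos: [0.4032, -0.2911, 0.1923]
tool_rot: [3.139, -0.004, 0.001]
contact_force: [0.6, -1.1, -1.4]
opening: 0.0385
t 4.2 tool [ 0.4032 -0.2911  0.1923] rpy [179.9  -0.2   0. ] F [ 0.6 -1.1 -1.4] open 0.0385
cm [ -0.29 -42.11   0.14] deg [ 0.1 -0.2  0. ]
```

```bash
python3 - <<'E'
from ov import *
overlay("side",[(circ(.4032,-.2911,.1873,.044),(0,255,0))],(330,20,150,150),4,"pics/b1.png")
E
sleep 0.5
```

```text
(no output)
```

View pics/b1.png

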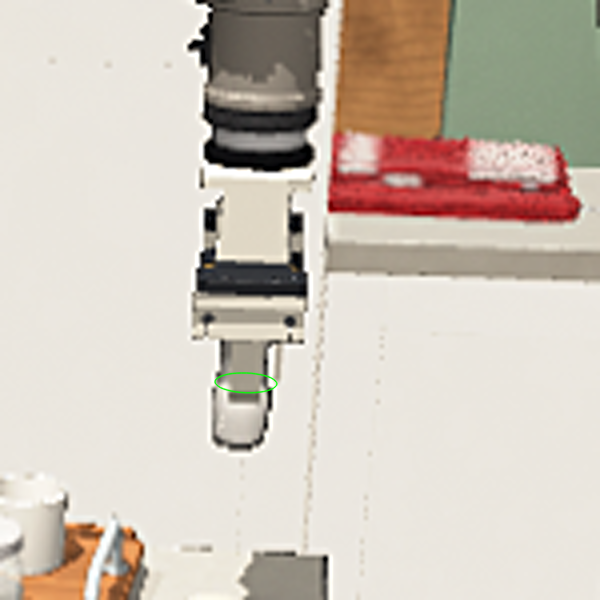

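```bash
python3 -m creep '[[[0,-4,0,0,0,0,-1],[0,-8,0,0,0,0,-1],[0,-12,0,0,0,0,-1],[0,-16,0,0,0,0,-1],[0,-20,0,0,0,0,-1],[0,-24,0,0,0,0,-1],[0,-28,0,0,0,0,-1],[-0.3,-32,0,0,0,0,-1]]]'; python3 d.py .40 .13 .0525 0
```

```text
time: 5.1
tool_pos: [0.3986, 0.0309, 0.1895]
tool_rot: [3.141, 0.0, 0.0]
contact_force: [0.6, -0.2, 0.1]
opening: 0.0384
t 5.1 tool [0.3986 0.0309 0.1895] rpy [180.   0.   0.] F [ 0.6 -0.2  0.1] open 0.0384
cm [ 0.15 -9.92 13.7 ] deg [0. 0. 0.]
```

```bash
python3 -m creep '[[[0.15,-4,0,0,0,0,-1],[0.15,-8,1,0,0,0,-1],[0.15,-9.9,3,0,0,0,-1],[0.15,-9.9,6,0,0,0,-1],[0.15,-9.9,9,0,0,0,-1],[0.15,-9.9,11,0,0,0,-1],[0.15,-9.9,12.5,0,0,0,-1],[0.15,-9.9,13,0,0,0,-1]]]'; python3 d.py .40 .13 .0525 0
```

```text
time: 5.9
tool_pos: [0.3979, 0.1296, 0.057]
tool_rot: [3.141, 0.006, 0.0]
contact_force: [-0.5, 0.4, -0.7]
opening: 0.0387
t 5.9 tool [0.3979 0.1296 0.057 ] rpy [179.9   0.3   0. ] F [-0.5  0.4 -0.7] open 0.0387
cm [ 0.21 -0.04  0.45] deg [0.1 0.3 0. ]
```

```bash
python3 -m creep '[[[0,0,0.25,0,0,0,-1],[0,0,0.45,0,0,0,-1],[0,0,0.5,0,0,0,-1],[0,0,0.5,0,0,0,-0.2],[0,0,0.5,0,0,0,0.1],[0,0,0.5,0,0,0,0.5],[0,0,0.5,0,0,0,0.5],[0,0,0.5,0,0,0,0.5]]]';  python3 -m creep '[[[0,0,-2,0,0,0,0.5],[0,0,-5,0,0,0,0.5],[0,0,-9,0,0,0,0.5],[0,0,-13,0,0,0,0.5],[0,0,-13,0,0,0,0.5]]]'; python3 d.py .416 -.191 .15 0
python3 - <<'E'
from ov import *
overlay("side",[(circ(.40,.13,.0,.044),(0,255,0))],(300,100,160,150),4,"pics/c1.png")
E
```

```text
time: 6.7
tool_pos: [0.3981, 0.1296, 0.0522]
tool_rot: [3.141, 0.006, 0.0]
contact_force: [0.4, 0.4, 0.3]
opening: 0.0657
time: 7.2
tool_pos: [0.4016, 0.1302, 0.1868]
tool_rot: [-3.141, -0.004, 0.001]
contact_force: [0.6, 0.6, -0.4]
opening: 0.0688
t 7.2 tool [0.4016 0.1302 0.1868] rpy [-180.    -0.3    0. ] F [ 0.6  0.6 -0.4] open 0.0688
cm [ 1.41 32.12  3.67] deg [-0.  -0.3  0. ]
```

```bash
sleep 0.5
```

```text
(no output)
```

View pics/c1.png

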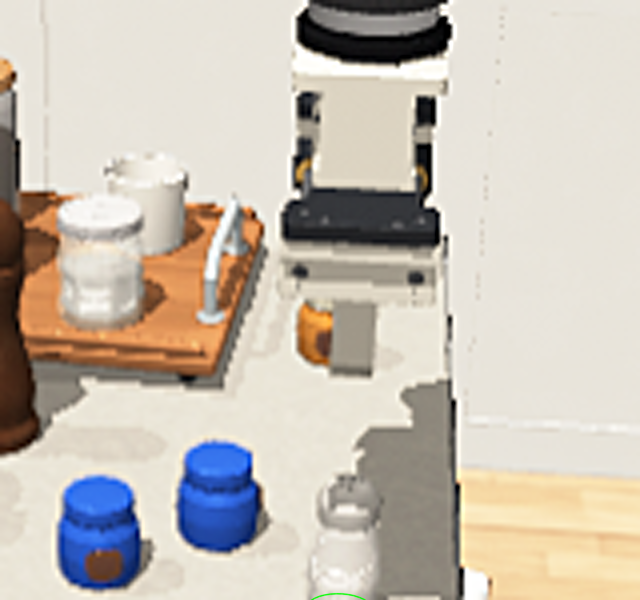

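```bash
python3 -m creep '[[[0.5,4,0,0,0,0,0.7],[1,9,0,0,0,0,0.7],[1.45,14,0,0,0,0,0.7],[1.45,19,0,0,0,0,0.7],[1.45,24,1,0,0,0,0.7],[1.45,29,2,0,0,0,0.7],[1.45,32.2,3,0,0,0,0.7],[1.45,32.2,4,0,0,0,0.7]]]'; python3 d.py .4165 -.192 .022 0
```

```text
time: 8.05
tool_pos: [0.4143, -0.1956, 0.1426]
tool_rot: [3.141, 0.001, -0.004]
contact_force: [-0.2, 1.1, 0.2]
opening: 0.0782
t 8.1 tool [ 0.4143 -0.1956  0.1426] rpy [180.    0.   -0.2] F [-0.2  1.1  0.2] open 0.0782
cm [ 0.22 -0.37 12.06] deg [ 0.   0.  -0.2]
```

```bash
python3 -m creep '[[[0.2,-0.2,2,0,0,-0.2,0.7],[0.2,-0.2,5,0,0,-0.2,0.7],[0.2,-0.2,8,0,0,-0.2,0.7],[0.2,-0.2,10,0,0,-0.2,0.7],[0.2,-0.2,11.5,0,0,-0.2,0.7],[0.2,-0.2,12,0,0,-0.2,0.7],[0.2,-0.2,12,0,0,-0.2,0.7]]]'; python3 -m creep '[[[0,0,0,0,0,0,-1],[0,0,0,0,0,0,-1],[0,0,0,0,0,0,-1],[0,0,0,0,0,0,-1],[0,0,0,0,0,0,-1]]]'; python3 d.py .4165 -.192 .022 0
```

```text
time: 8.75
tool_pos: [0.4154, -0.1925, 0.0216]
tool_rot: [-3.14, 0.003, -0.0]
contact_force: [-0.2, -0.6, -0.4]
opening: 0.0775
time: 9.25
tool_pos: [0.4157, -0.1927, 0.0221]
tool_rot: [-3.141, 0.002, -0.0]
contact_force: [-1.0, 0.2, 3.9]
opening: 0.0496
t 9.2 tool [ 0.4157 -0.1927  0.0221] rpy [-1.8e+02  1.0e-01 -0.0e+00] F [-1.   0.2  3.9] open 0.0496
cm [ 0.08 -0.07  0.01] deg [-0.   0.1 -0. ]
```

```bash
python3 -m creep '[[[0,0,-2,0,0,0,-1],[0,0,-5,0,0,0,-1],[0,-2,-7,0,0,0,-1],[0,-6,-7,0,0,0,-1],[0,-10,-7,0,0,0,-1],[0,-13.5,-7,0,0,0,-1],[0,-13.7,-7,0,0,0,-1],[0,-13.7,-7,0,0,0,-1]]]'; python3 d.py .4157 -.055 .0225 0
```

```text
time: 10.05
tool_pos: [0.4159, -0.0551, 0.0923]
tool_rot: [-3.141, 0.002, 0.002]
contact_force: [0.6, -1.0, -1.1]
opening: 0.0498
t 10.1 tool [ 0.4159 -0.0551  0.0923] rpy [-1.8e+02  1.0e-01  1.0e-01] F [ 0.6 -1.  -1.1] open 0.0498
cm [-0.   -0.01  6.98] deg [-0.   0.1  0.1]
```

```bash
python3 -m creep '[[[0,0,2,0,0,0,-1],[0,0,4,0,0,0,-1],[0,0,5.5,0,0,0,-1],[0,0,6.4,0,0,0,-1],[0,0,6.8,0,0,0,-1],[0,0,7,0,0,0,-1],[0,0,7,0,0,0,-1]]]';python3 -m creep '[[[0,0,0,0,0,0,0.3],[0,0,0,0,0,0,0.6],[0,0,0,0,0,0,0.6],[0,0,0,0,0,0,0.6],[0,0,-2,0,0,0,0.6],[0,0,-5,0,0,0,0.6],[0,0,-9,0,0,0,0.6],[0,0,-13,0,0,0,0.6]]]'; python3 d.py .497 -.243 .15 85.6
python3 - <<'E'
from ov import *
overlay("side",[],(240,100,200,150),4,"pics/d1.png")
E
```

```text
time: 10.75
tool_pos: [0.4161, -0.0554, 0.0225]
tool_rot: [-3.141, 0.001, 0.002]
contact_force: [0.7, -0.0, -1.0]
opening: 0.0498
time: 11.55
tool_pos: [0.4157, -0.0553, 0.1538]
tool_rot: [-3.141, 0.002, 0.002]
contact_force: [1.5, -1.1, 0.1]
opening: 0.0733
t 11.6 tool [ 0.4157 -0.0553  0.1538] rpy [-1.8e+02  1.0e-01  1.0e-01] F [ 1.5 -1.1  0.1] open 0.0733
cm [ 8.1  18.79  0.35] deg [ -0.1   0.1 -85.5]
```

```bash
sleep 0.5
```

```text
(no output)
```

View pics/d1.png

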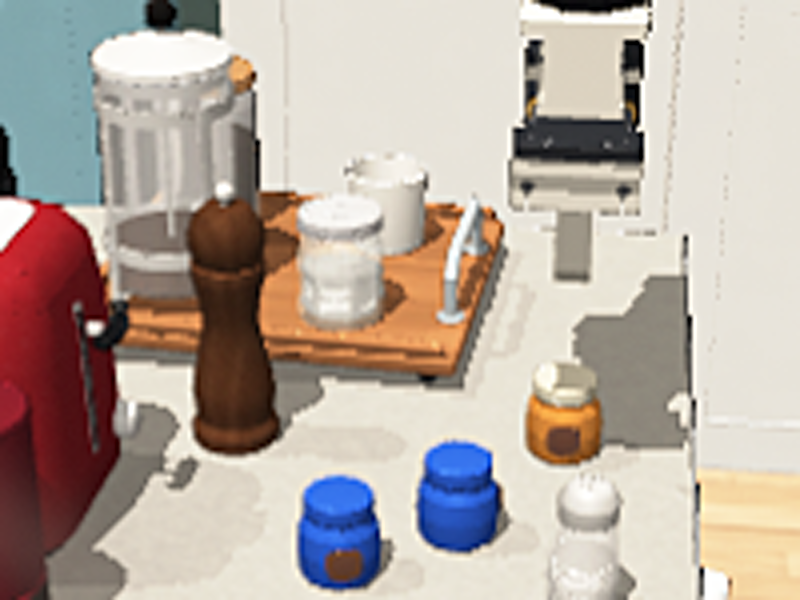

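```bash
python3 -m creep '[[[1,2.5,0,0,0,-8.5,0.1],[2,5,0,0,0,-17,0.1],[3,7.5,0,0,0,-25.5,0.1],[4,10,0,0,0,-34,0.1],[5,12.5,0,0,0,-42.5,0.1],[6,15,0,0,0,-51,0.1],[7,17.5,0,0,0,-59.5,0.1],[8.1,18.9,0,0,0,-68,0.1]]]'; python3 -m creep '[[[0,0,0,0,0,-8.5,0.1],[0,0,0,0,0,-17,0.1],[0,0,0,0,0,-17,0.1],[0,0,0,0,0,-17,0.1]]]'; python3 d.py .497 -.245 .069 85.6
```

```text
time: 12.4
tool_pos: [0.5006, -0.2468, 0.1603]
tool_rot: [3.133, -0.0, 1.194]
contact_force: [-0.2, -0.2, 0.2]
opening: 0.0505
time: 12.8
tool_pos: [0.5005, -0.2467, 0.1601]
tool_rot: [3.134, 0.002, 1.486]
contact_force: [-0.5, -0.2, 0.5]
opening: 0.0509
t 12.8 tool [ 0.5005 -0.2467  0.1601] rpy [1.796e+02 1.000e-01 8.520e+01] F [-0.5 -0.2  0.5] open 0.0509
cm [ 0.16 -0.43  9.11] deg [ 0.4  0.1 -0.4]
```

```bash
python3 -m creep '[[[0,-0.4,2,0.4,0,-0.4,0.1],[0,-0.4,4,0.4,0,-0.4,0.1],[0,-0.4,6,0.4,0,-0.4,0.1],[0,-0.4,8,0.4,0,-0.4,0.1],[0,-0.4,9.1,0.4,0,-0.4,0.1],[0,-0.4,9.1,0.4,0,-0.4,0.1]]]'; python3 -m creep '[[[0,0,0,0,0,0,-1],[0,0,0,0,0,0,-1],[0,0,0,0,0,0,-1],[0,0,0,0,0,0,-1],[0,0,0,0,0,0,-1],[0,0,0,0,0,0,-1]]]' 30; python3 d.py .3817 -.236 .069 85.6
```

```text
time: 13.4
tool_pos: [0.4964, -0.246, 0.0678]
tool_rot: [-3.14, 0.001, 1.492]
contact_force: [-0.3, 0.7, -0.2]
opening: 0.0507
time: 14.0
tool_pos: [0.4967, -0.2461, 0.0681]
tool_rot: [-3.141, 0.001, 1.492]
contact_force: [3.0, 1.0, 1.9]
opening: 0.009
t 14.0 tool [ 0.4967 -0.2461  0.0681] rpy [-1.799e+02  1.000e-01  8.550e+01] F [3.  1.  1.9] open 0.009
cm [  0.09 -11.55  -0.08] deg [-0.1  0.1 -0.1]
```

```bash
cd .;python3 - <<'E'
from ov import *
overlay("side",[],(240,60,200,150),4,"pics/e1.png")
E
sleep .3
```

```text
(no output)
```

View pics/e1.png

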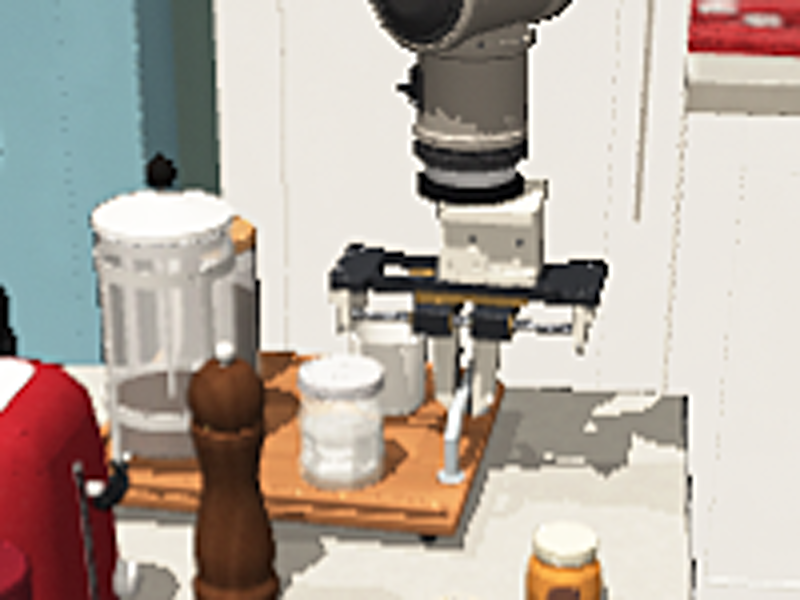

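```bash
python3 -m creep '[[[0,-0.3,0,0,0,0,-1],[0,-0.8,0,0,0,0,-1],[0,-1.5,0,0,0,0,-1],[0,-2.3,0,0,0,0,-1],[0,-3.1,0,0,0,0,-1],[0,-3.9,0,0,0,0,-1],[0,-4.7,0,0,0,0,-1],[0,-5.5,0,0,0,0,-1]]]'; python3 d.py .3817 -.237 .068 85.6
```

```text
time: 14.85
tool_pos: [0.4411, -0.2419, 0.0681]
tool_rot: [-3.141, 0.001, 1.492]
contact_force: [3.5, -3.2, -3.2]
opening: 0.0088
t 14.8 tool [ 0.4411 -0.2419  0.0681] rpy [-1.799e+02  1.000e-01  8.550e+01] F [ 3.5 -3.2 -3.2] open 0.0088
cm [ 0.02 -5.96  0.02] deg [-0.1  0.1 -0.1]
```

```bash
python3 -m creep '[[[0,-0.8,0,0,0,0,-1],[0,-1.6,0,0,0,0,-1],[0,-2.4,0,0,0,0,-1],[0,-3.2,0,0,0,0,-1],[0,-4,0,0,0,0,-1],[0,-4.8,0,0,0,0,-1],[0,-5.5,0,0,0,0,-1],[0,-5.8,0,0,0,0,-1]]]';python3 -m creep '[[[0,-0.2,0,0,0,0,-1],[0,-0.3,0,0,0,0,-1],[0,-0.3,0,0,0,0,-1]]]'; python3 d.py .3817 -.237 .068 85.6
```

```text
time: 15.65
tool_pos: [0.3825, -0.2376, 0.0681]
tool_rot: [-3.141, 0.002, 1.492]
contact_force: [13.0, -3.0, -11.8]
opening: 0.009
time: 15.95
tool_pos: [0.3824, -0.2377, 0.0682]
tool_rot: [3.136, 0.003, 1.49]
contact_force: [18.9, 1.0, -16.3]
opening: 0.0091
t 15.9 tool [ 0.3824 -0.2377  0.0682] rpy [179.7   0.2  85.4] F [ 18.9   1.  -16.3] open 0.0091
cm [ 0.06 -0.07  0.02] deg [ 0.3  0.2 -0.2]
```

```bash
python3 -m creep '[[[0,0,0,0,0,0,-1],[0,0,0,0,0,0,0],[0,0,0,0,0,0,0],[0,0,0,0,0,0,0],[0,0,-2,0,0,0,0],[0,0,-6,0,0,0,0],[0,0,-11,0,0,0,0],[0,0,-16,0,0,0,0]]]'; python3 d.py .45 -.3 .2 0
```

```text
time: 16.75
tool_pos: [0.3806, -0.2364, 0.2298]
tool_rot: [3.137, 0.002, 1.49]
contact_force: [1.1, -1.4, 0.6]
opening: 0.0459
t 16.8 tool [ 0.3806 -0.2364  0.2298] rpy [1.798e+02 1.000e-01 8.540e+01] F [ 1.1 -1.4  0.6] open 0.0459
cm [-5.77  7.42  3.02] deg [ 0.3 -0.1 85.4]
```

```bash
python3 -m creep '[[[0,0,-2,0,0,8.5,0.8],[5,0,-3,0,0,17,0.8],[10,0,-3,0,0,25.5,0.8],[15,0,-3,0,0,34,0.8],[20,0,-3,0,0,42.5,0.8],[20,0,-3,0,0,51,0.8],[20,0,-3,0,0,59.5,0.8],[20,0,-3,0,0,68,0.8]]]'; python3 d.py .45 -.3 .2 0
python3 - <<'E'
from ov import *
C=[]
d=np.array([-.997,.077])*.1148
for x,y,L in [(.579+d[0],-.179+d[1],[(.028,60),(.108,60)]),(.5645+d[0],-.309+d[1],[(.028,56),(.09,62)])]:
    for z,dd in L: C.append((circ(x,y,z,dd/1000),(0,255,0)))
print(d)
overlay("side",C,(260,90,150,120),5,"pics/f1.png")
overlay("top",C,(340,130,120,130),4,"pics/f2.png")
E
sleep .3
```

```text
time: 17.55
tool_pos: [0.396, -0.0358, 0.2595]
tool_rot: [3.139, -0.003, 0.38]
contact_force: [-0.0, 0.2, -0.3]
opening: 0.0828
t 17.6 tool [ 0.396  -0.0358  0.2595] rpy [ 1.798e+02 -1.000e-01  2.180e+01] F [-0.   0.2 -0.3] open 0.0828
cm [-4.8  26.52  6.01] deg [ 0.1 -0.2 21.8]
[-0.1145  0.0088]
```

View pics/f1.png

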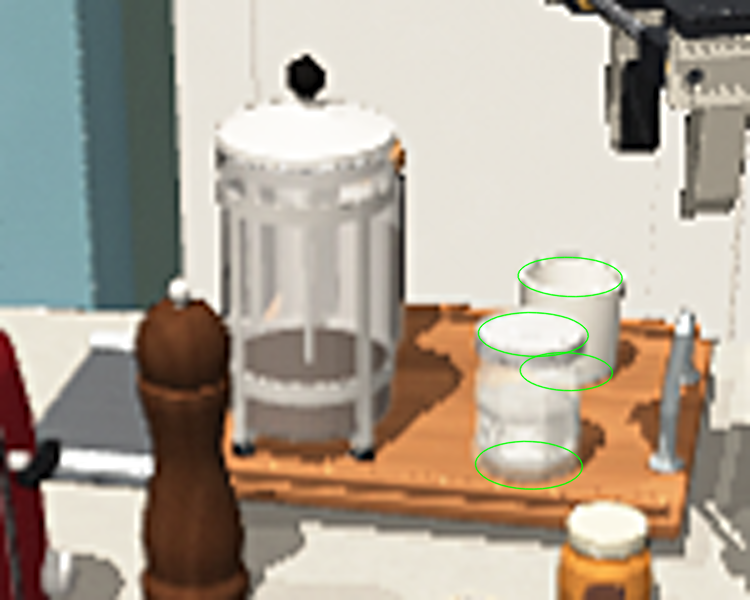

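View pics/f2.png

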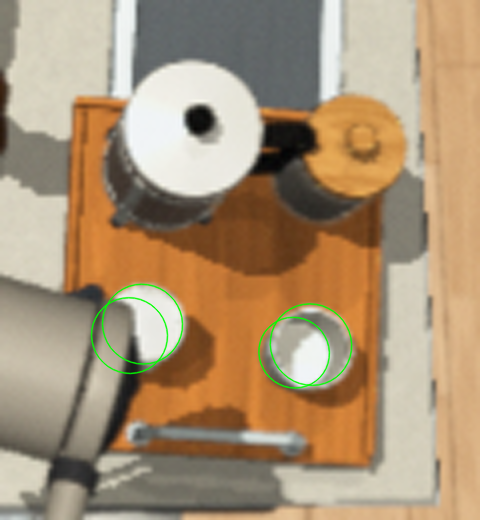

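```bash
python3 d.py .45 -.3005 .16 0;  python3 -m creep '[[[-1,4,2,0,0,8,1],[-2,9,4,0,0,16,1],[-3,14,6,0,0,21.8,1],[-4,19,8,0,0,21.8,1],[-4.8,24,9,0,0,21.8,1],[-4.8,26.5,9.5,0,0,21.8,1],[-4.8,26.5,10,0,0,21.8,1],[-4.8,26.5,10,0,0,21.8,1]]]'; python3 d.py .45 -.3005 .061 0
```

```text
t 17.6 tool [ 0.3961 -0.0366  0.2595] rpy [ 1.798e+02 -1.000e-01  2.200e+01] F [-0.4 -0.4  0.6] open 0.0828
cm [-4.9  26.46 10.01] deg [ 0.1 -0.2 22. ]
time: 18.45
tool_pos: [0.4499, -0.3006, 0.1587]
tool_rot: [-3.141, -0.001, 0.004]
contact_force: [-0.6, 0.1, -0.5]
opening: 0.0918
t 18.4 tool [ 0.4499 -0.3006  0.1587] rpy [-1.8e+02 -1.0e-01  2.0e-01] F [-0.6  0.1 -0.5] open 0.0918
cm [-0.   -0.    9.77] deg [-0.  -0.1  0.2]
```

```bash
python3 -m creep '[[[0,0,2,0,0,0,1],[0,0,4,0,0,0,1],[0,0,6,0,0,0,1],[0,0,8,0,0,0,1],[0,0,9.3,0,0,0,1],[0,0,9.8,0,0,0,1],[0,0,9.8,0,0,0,1]]]'; python3 -m creep '[[[0,0,0,0,0,0,-1],[0,0,0,0,0,0,-1],[0,0,0,0,0,0,-1],[0,0,0,0,0,0,-1],[0,0,0,0,0,0,-1]]]' 12; python3 d.py .45 -.3005 .061 0
```

```text
time: 19.15
tool_pos: [0.4499, -0.2999, 0.0607]
tool_rot: [-3.14, -0.0, 0.005]
contact_force: [0.4, -0.3, 0.4]
opening: 0.0918
time: 19.65
tool_pos: [0.4501, -0.3002, 0.0611]
tool_rot: [-3.141, -0.001, 0.005]
contact_force: [0.2, -0.3, 1.1]
opening: 0.0609
t 19.6 tool [ 0.4501 -0.3002  0.0611] rpy [-1.8e+02 -1.0e-01  3.0e-01] F [ 0.2 -0.3  1.1] open 0.0609
cm [-0.01  0.03  0.01] deg [-0.  -0.1  0.3]
```

```bash
python3 -m creep '[[[0,0,-1,0,0,0,-1],[0,0,-3,0,0,0,-1],[0,0,-6,0,0,0,-1],[0,0,-10,0,0,0,-1],[0,0,-14,0,0,0,-1],[0,-3,-17,0,0,0,-1],[0.5,-7,-18,0,0,0,-1],[1,-11,-18,0,0,0,-1]]]'; python3 -m creep '[[[0.6,-4,0,0,0,0,-1],[1.2,-8,0,0,0,0,-1],[1.8,-12,0,0,0,0,-1],[2.4,-16,0,0,0,0,-1],[3,-20,0,0,0,0,-1],[3.6,-24,0,0,0,0,-1],[4.2,-28,0,0,0,0,-1],[4.8,-32,0,0,0,0,-1]]]'; python3 d.py .533 .3125 .15 0
```

```text
time: 20.45
tool_pos: [0.4598, -0.1897, 0.2438]
tool_rot: [3.14, -0.005, 0.004]
contact_force: [1.2, 0.3, -1.7]
opening: 0.0608
time: 21.25
tool_pos: [0.5064, 0.1322, 0.2442]
tool_rot: [3.14, -0.005, 0.004]
contact_force: [0.8, -0.1, -1.8]
opening: 0.0608
t 21.2 tool [0.5064 0.1322 0.2442] rpy [179.9  -0.3   0.2] F [ 0.8 -0.1 -1.8] open 0.0608
cm [  2.68 -18.04   9.4 ] deg [ 0.1 -0.3  0.2]
```

```bash
python3 -m creep '[[[0.5,-4,0,0,0,0,-1],[1.2,-8,1,0,0,0,-1],[1.8,-12,3,0,0,0,-1],[2.4,-16,5,0,0,0,-1],[2.65,-18,7,0,0,0,-1],[2.65,-18,9,0,0,0,-1],[2.65,-18,11,0,0,0,-1],[2.65,-18,13,0,0,0,-1]]]'; python3 d.py .533 .3125 .047 0
python3 - <<'E'
from ov import *
s=robot.observe()["tool_pos"]
C=[(circ(s[0],s[1],s[2]-.033,.056),(0,255,0)),(circ(s[0],s[1],s[2]+.029,.062),(0,255,0)),(circ(.533,.3125,.014,.073),(255,255,0)),(circ(.432,.3196,.008,.06),(255,0,255))]
overlay("side",C,(240,200,180,150),4,"pics/g1.png")
overlay("top",C,(160,140,130,130),4,"pics/g2.png")
E
sleep .3
```

```text
time: 22.05
tool_pos: [0.5325, 0.3123, 0.1135]
tool_rot: [3.14, -0.005, 0.004]
contact_force: [0.8, 0.7, -0.8]
opening: 0.0609
t 22.1 tool [0.5325 0.3123 0.1135] rpy [179.9  -0.3   0.2] F [ 0.8  0.7 -0.8] open 0.0609
cm [ 0.02 -0.03  6.65] deg [ 0.1 -0.3  0.2]
```

View pics/g1.png

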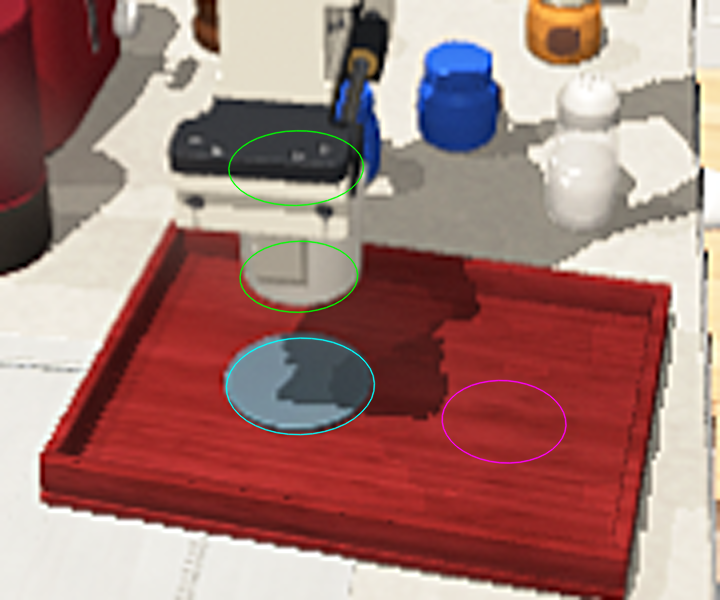

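View pics/g2.png

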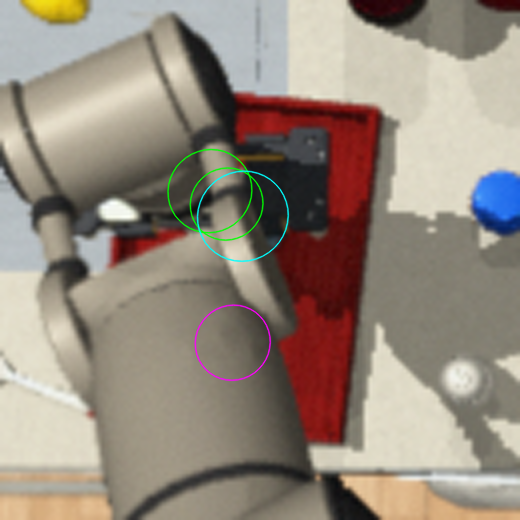

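```bash
python3 -m creep '[[[0,0,2,0,0,0,-1],[0,0,4,0,0,0,-1],[0,0,5.3,0,0,0,-1],[0,0,6,0,0,0,-1],[0,0,6.3,0,0,0,-1],[0,0,6.5,0,0,0,-1],[0,0,6.6,0,0,0,-1],[0,0,6.6,0,0,0,-1]]]'; python3 d.py .533 .3125 .047 0
```

```text
time: 22.95
tool_pos: [0.532, 0.3107, 0.0488]
tool_rot: [3.138, -0.002, 0.004]
contact_force: [-3.4, -6.0, 13.4]
opening: 0.0608
t 22.9 tool [0.532  0.3107 0.0488] rpy [ 1.798e+02 -1.000e-01  2.000e-01] F [-3.4 -6.  13.4] open 0.0608
cm [ 0.1  -0.18  0.18] deg [ 0.2 -0.1  0.2]
```

```bash
python3 -m creep '[[[0,0,0,0,0,0,-1],[0,0,0,0,0,0,0.4],[0,0,0,0,0,0,0.5],[0,0,0,0,0,0,0.8],[0,0,0,0,0,0,0.8],[0,0,0,0,0,0,0.8]]]';python3 -m creep '[[[0,0,-2,0,0,0,0.8],[0,0,-5,0,0,0,0.8],[0,0,-9,0,0,0,0.8],[0,2,-13,0,0,0,0.8],[-1,6,-17,0,0,0,0.8],[-2,10,-19,0,0,0,0.8],[-3,14,-19,0,0,0,0.8],[-3.5,18,-19,0,0,0,0.8]]]'; python3 d.py .4645 -.172 .2 0
python3 - <<'E'
from ov import *
C=[(circ(.533,.3125,.014,.056),(0,255,0)),(circ(.533,.3125,.076,.062),(0,255,0)),(circ(.533,.3125,.014,.073),(255,255,0)),(circ(.432,.3196,.008,.06),(255,0,255))]
overlay("side",C,(240,200,180,150),4,"pics/i1.png")
overlay("top",C,(160,140,130,130),4,"pics/i2.png")
E
sleep .3
```

```text
time: 23.55
tool_pos: [0.532, 0.3107, 0.0487]
tool_rot: [3.138, -0.002, 0.004]
contact_force: [-0.8, -0.7, 0.2]
opening: 0.082
time: 24.35
tool_pos: [0.4966, 0.13, 0.2405]
tool_rot: [3.138, -0.004, 0.004]
contact_force: [0.2, -0.4, -0.2]
opening: 0.0827
t 24.4 tool [0.4966 0.13   0.2405] rpy [179.8  -0.2   0.3] F [ 0.2 -0.4 -0.2] open 0.0827
cm [-3.36 30.17  4.16] deg [ 0.2 -0.2  0.3]
```

View pics/i1.png

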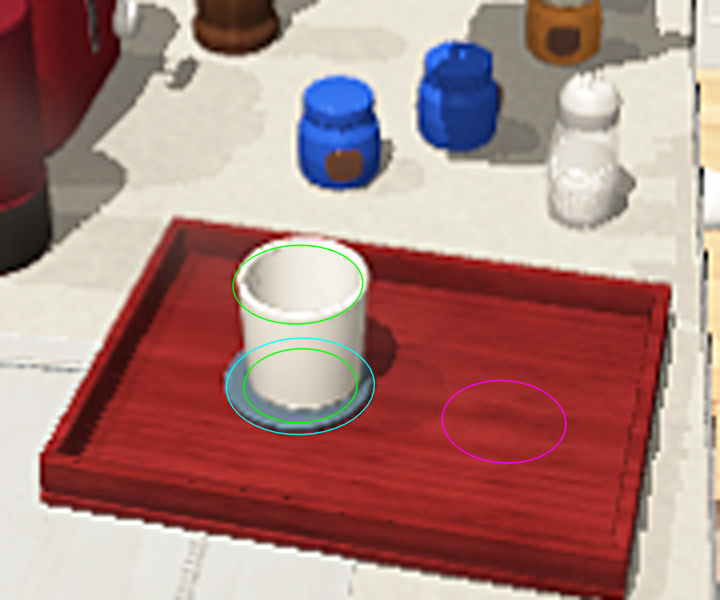

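View pics/i2.png

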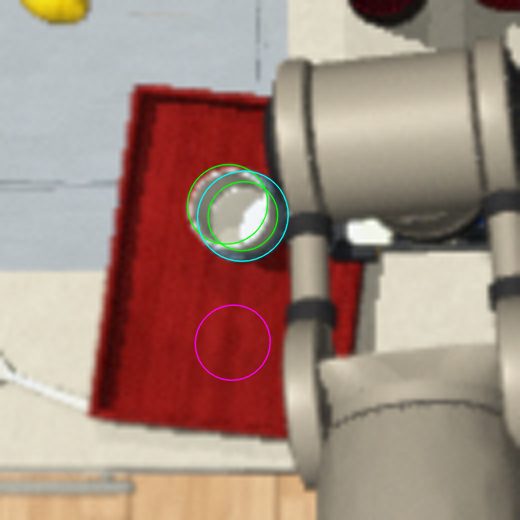

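```bash
python3 -m creep '[[[-0.5,4,0,0,0,0,1],[-1,8,0,0,0,0,1],[-1.5,13,0,0,0,0,1],[-2,18,0,0,0,0,1],[-2.5,23,0,0,0,0,1],[-3,28,1,0,0,0,1],[-3.35,30.2,3,0,0,0,1],[-3.35,30.2,5,0,0,0,1]]]';python3 d.py .4645 -.172 .068 0
```

```text
time: 25.25
tool_pos: [0.4634, -0.1777, 0.1908]
tool_rot: [3.135, -0.003, -0.004]
contact_force: [0.2, 0.6, -1.2]
opening: 0.0917
t 25.2 tool [ 0.4634 -0.1777  0.1908] rpy [179.6  -0.2  -0.2] F [ 0.2  0.6 -1.2] open 0.0917
cm [ 0.07 -0.65 12.28] deg [ 0.4 -0.2 -0.2]
```

```bash
python3 -m creep '[[[0.1,-0.5,2,0.4,0,0,1],[0.1,-0.55,5,0.4,0,0,1],[0.1,-0.6,8,0.4,0,0,1],[0.1,-0.6,10,0.4,0,0,1],[0.1,-0.6,11.6,0.4,0,0,1],[0.1,-0.6,12.3,0.4,0,0,1],[0.1,-0.6,12.3,0.4,0,0,1]]]';python3 d.py .4645 -.172 .068 0; python3 -m creep '[[[0,0,0,0,0,0,-1],[0,0,0,0,0,0,-1],[0,0,0,0,0,0,-1],[0,0,0,0,0,0,-1],[0,0,0,0,0,0,-1]]]' 18; python3 d.py .4645 -.172 .068 0
```

```text
time: 25.95
tool_pos: [0.4647, -0.172, 0.067]
tool_rot: [-3.14, -0.002, -0.004]
contact_force: [0.5, 0.3, 0.0]
opening: 0.0919
t 25.9 tool [ 0.4647 -0.172   0.067 ] rpy [-1.799e+02 -1.000e-01 -2.000e-01] F [0.5 0.3 0. ] open 0.0919
cm [-0.02  0.   -0.1 ] deg [-0.1 -0.1 -0.2]
time: 26.45
tool_pos: [0.4648, -0.1721, 0.0673]
tool_rot: [-3.141, -0.003, -0.004]
contact_force: [-0.6, 0.3, -0.9]
opening: 0.0592
t 26.4 tool [ 0.4648 -0.1721  0.0673] rpy [-1.799e+02 -1.000e-01 -2.000e-01] F [-0.6  0.3 -0.9] open 0.0592
cm [-0.03 -0.01 -0.07] deg [-0.1 -0.1 -0.2]
```

```bash
python3 -m creep '[[[0,0,-1,0,0,0,-1],[0,0,-3,0,0,0,-1],[0,0,-6,0,0,0,-1],[0,0,-10,0,0,0,-1],[0,-3,-13,0,0,0,-1],[0,-7,-15,0,0,0,-1],[0,-11,-15,0,0,0,-1],[-0.3,-15,-15,0,0,0,-1]]]'; python3 -m creep '[[[-0.4,-4,0,0,0,0,-1],[-0.8,-8,0,0,0,0,-1],[-1.2,-12,0,0,0,0,-1],[-1.6,-16,0,0,0,0,-1],[-2,-20,0,0,0,0,-1],[-2.3,-24,0,0,0,0,-1],[-2.6,-28,0,0,0,0,-1],[-2.9,-32,0,0,0,0,-1]]]'; python3 d.py .432 .3195 .047 0
```

```text
time: 27.25
tool_pos: [0.4621, -0.021, 0.219]
tool_rot: [-3.141, -0.005, -0.005]
contact_force: [0.1, 0.9, -2.3]
opening: 0.0586
time: 28.05
tool_pos: [0.434, 0.3007, 0.2197]
tool_rot: [-3.141, -0.005, -0.005]
contact_force: [0.8, -0.4, -1.2]
opening: 0.0589
t 28.1 tool [0.434  0.3007 0.2197] rpy [-180.    -0.3   -0.3] F [ 0.8 -0.4 -1.2] open 0.0589
cm [-0.3  -1.87 17.27] deg [-0.  -0.3 -0.3]
```

```bash
python3 -m creep '[[[-0.2,-1.9,1,0,0,0,-1],[-0.2,-1.9,4,0,0,0,-1],[-0.2,-1.9,7,0,0,0,-1],[-0.2,-1.9,10,0,0,0,-1],[-0.2,-1.9,13,0,0,0,-1],[-0.2,-1.9,15,0,0,0,-1],[-0.2,-1.9,16.3,0,0,0,-1],[-0.2,-1.9,16.6,0,0,0,-1]]]'; python3 d.py .432 .3195 .047 0;  python3 -m creep '[[[0,0,0.3,0,0,0,-1],[0,0,0.5,0,0,0,-1],[0,0,0.6,0,0,0,-1],[0,0,0.6,0,0,0,-1]]]'; python3 d.py .432 .3195 .047 0
```

```text
time: 28.85
tool_pos: [0.4324, 0.3195, 0.0528]
tool_rot: [3.141, -0.003, -0.005]
contact_force: [-0.6, -0.6, -1.1]
opening: 0.059
t 28.9 tool [0.4324 0.3195 0.0528] rpy [180.   -0.2  -0.3] F [-0.6 -0.6 -1.1] open 0.059
cm [-0.04  0.    0.58] deg [ 0.  -0.2 -0.3]
time: 29.25
tool_pos: [0.4332, 0.3196, 0.0495]
tool_rot: [-3.141, -0.006, -0.004]
contact_force: [-3.6, -4.4, 12.3]
opening: 0.0586
t 29.2 tool [0.4332 0.3196 0.0495] rpy [-180.    -0.3   -0.3] F [-3.6 -4.4 12.3] open 0.0586
cm [-0.12  0.01  0.25] deg [-0.  -0.3 -0.3]
```

```bash
python3 -m creep '[[[0,0,0,0,0,0,-1],[0,0,0,0,0,0,0.35],[0,0,0,0,0,0,0.5],[0,0,0,0,0,0,0.8],[0,0,0,0,0,0,0.8],[0,0,0,0,0,0,0.8]]]';python3 -m creep '[[[0,0,-2,0,0,0,0.8],[0,0,-5,0,0,0,0.8],[0,0,-9,0,0,0,0.8],[0,2,-13,0,0,0,0.8],[0,6,-17,0,0,0,0.5],[0,11,-19,0,0,0,0.1],[0,16,-19,0,0,0,0.1],[0,21,-19,0,0,0,0.1]]]'; python3 d.py .3824 -.2377 .17 85.6
python3 -m creep '[[[0,5,0,0,0,-8.5,0.1],[0,10,0,0,0,-17,0.1],[0,15,0,0,0,-25.5,0.1],[0,20,0,0,0,-34,0.1],[0,25,0,0,0,-42.5,0.1]]]'
python3 d.py .3824 -.2377 .17 85.6
python3 - <<'E'
from ov import *
C=[(circ(.533,.3125,.076,.062),(0,255,0)),(circ(.533,.3125,.014,.073),(255,255,0)),(circ(.432,.3196,.008,.06),(255,0,255)),(circ(.432,.3196,.088,.06),(255,0,255))]
overlay("side",C,(240,200,180,150),4,"pics/j1.png")
overlay("top",C,(160,140,130,130),4,"pics/j2.png")
E
sleep .3
```

```text
time: 29.85
tool_pos: [0.4332, 0.3196, 0.0494]
tool_rot: [-3.141, -0.006, -0.004]
contact_force: [0.3, 0.6, 0.6]
opening: 0.082
time: 30.65
tool_pos: [0.4312, 0.1173, 0.2403]
tool_rot: [-3.141, -0.008, -0.003]
contact_force: [0.6, -1.1, 0.3]
opening: 0.0551
t 30.6 tool [0.4312 0.1173 0.2403] rpy [-180.    -0.5   -0.2] F [ 0.6 -1.1  0.3] open 0.0551
cm [-4.83 35.52  6.97] deg [  0.3  -0.4 -85.8]
time: 31.15
tool_pos: [0.431, -0.0903, 0.2403]
tool_rot: [3.137, -0.007, 0.622]
contact_force: [0.5, -0.2, 0.5]
opening: 0.0506
t 31.1 tool [ 0.431  -0.0903  0.2403] rpy [179.7  -0.4  35.6] F [ 0.5 -0.2  0.5] open 0.0506
cm [-12.59   9.12   6.98] deg [  0.4  -0.3 -50. ]
```

View pics/j1.png

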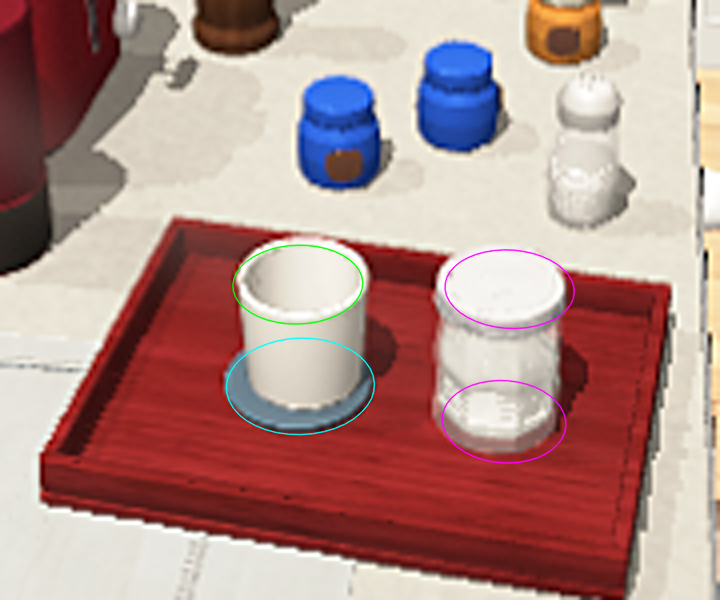

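View pics/j2.png

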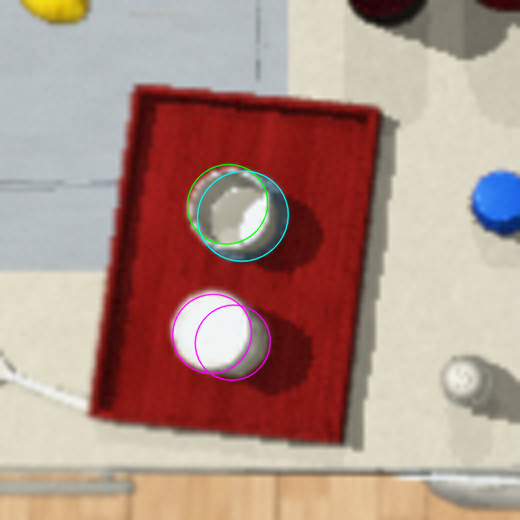

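The picture shows the beaker standing on the saucer (offset ≲3 mm) and the sugar jar upright on the bare floor at (500,350). Next I push the deck home.

```bash
python3 -m creep '[[[-2,2,0,0,0,-8.5,0.1],[-4.5,4,0,0,0,-17,0.1],[-7,6,0,0,0,-25.5,0.1],[-10,8,0,0,0,-34,0.1],[-12.6,9.1,1,0,0,-42.5,0.1],[-12.6,9.1,3,0,0,-50,0.1],[-12.6,9.1,5,0,0,-50,0.1],[-12.6,9.1,7,0,0,-50,0.1]]]'; python3 d.py .3824 -.2377 .068 85.6
```

```text
time: 32.05
tool_pos: [0.3817, -0.2393, 0.1691]
tool_rot: [3.133, -0.0, 1.487]
contact_force: [0.4, -0.3, -0.6]
opening: 0.0507
t 32.0 tool [ 0.3817 -0.2393  0.1691] rpy [179.5  -0.   85.2] F [ 0.4 -0.3 -0.6] open 0.0507
cm [ 0.17 -0.04 10.11] deg [ 0.5  0.  -0.4]
```

```bash
python3 -m creep '[[[0.1,0,2,0.5,0,-0.4,0.1],[0.1,0,5,0.5,0,-0.4,0.1],[0.1,0,7,0.5,0,-0.4,0.1],[0.1,0,9,0.5,0,-0.4,0.1],[0.1,0,10,0.5,0,-0.4,0.1],[0.1,0,10,0.5,0,-0.4,0.1]]]'; python3 -m creep '[[[0,0,0,0,0,0,-1],[0,0,0,0,0,0,-1],[0,0,0,0,0,0,-1],[0,0,0,0,0,0,-1],[0,0,0,0,0,0,-1],[0,0,0,0,0,0,-1]]]' 30; python3 d.py .4967 -.246 .068 85.6
```

```text
time: 32.65
tool_pos: [0.3824, -0.2374, 0.0682]
tool_rot: [-3.14, -0.002, 1.493]
contact_force: [-0.0, 0.0, 0.4]
opening: 0.0508
time: 33.25
tool_pos: [0.3826, -0.2375, 0.0684]
tool_rot: [-3.14, -0.001, 1.493]
contact_force: [-1.0, 0.2, 1.5]
opening: 0.0088
t 33.2 tool [ 0.3826 -0.2375  0.0684] rpy [-1.799e+02 -1.000e-01  8.550e+01] F [-1.   0.2  1.5] open 0.0088
cm [ 0.04 11.45  0.03] deg [-0.1 -0.1 -0.1]
```

```bash
python3 -m creep '[[[0,0.6,0,0,0,0,-1],[0,1.4,0,0,0,0,-1],[0,2.3,0,0,0,0,-1],[0,3.3,0,0,0,0,-1],[0,4.3,0,0,0,0,-1],[0,5.3,0,0,0,0,-1],[0,6.3,0,0,0,0,-1],[0,7.3,0,0,0,0,-1]]]'; python3 d.py .4967 -.246 .068 85.6
```

```text
time: 34.05
tool_pos: [0.4563, -0.243, 0.0684]
tool_rot: [-3.14, -0.002, 1.493]
contact_force: [-3.0, 1.3, 4.7]
opening: 0.0088
t 34.0 tool [ 0.4563 -0.243   0.0684] rpy [-1.799e+02 -1.000e-01  8.560e+01] F [-3.   1.3  4.7] open 0.0088
cm [0.01 4.05 0.03] deg [-0.1 -0.1 -0. ]
```

```bash
python3 -m creep '[[[0,1,0,0,0,0,-1],[0,2,0,0,0,0,-1],[0,3,0,0,0,0,-1],[0,3.7,0,0,0,0,-1],[0,4.1,0,0,0,0,-1],[0,4.3,0,0,0,0,-1],[0,4.4,0,0,0,0,-1]]]'; python3 d.py .4967 -.246 .068 85.6
```

```text
time: 34.75
tool_pos: [0.4973, -0.246, 0.0683]
tool_rot: [-3.133, -0.003, 1.494]
contact_force: [-17.7, 0.1, 14.5]
opening: 0.009
t 34.8 tool [ 0.4973 -0.246   0.0683] rpy [-179.5   -0.2   85.6] F [-17.7   0.1  14.5] open 0.009
cm [-0.01 -0.06  0.03] deg [-0.5 -0.2  0. ]
```

```bash
python3 -m creep '[[[0,0,0,0,0,0,-1],[0,0,0,0,0,0,0],[0,0,0,0,0,0,0.2],[0,0,0,0,0,0,0.2],[0,0,-2,0,0,0,0.2],[0,0,-6,0,0,0,0.2],[0,0,-10,0,0,0,0.2],[0,0,-12,0,0,0,0.2]]]'; python3 d.py .416 -.0553 .15 0
```

```text
time: 35.55
tool_pos: [0.4996, -0.2472, 0.1917]
tool_rot: [-3.138, -0.0, 1.494]
contact_force: [0.5, 0.2, -0.1]
opening: 0.0542
t 35.5 tool [ 0.4996 -0.2472  0.1917] rpy [-179.8   -0.    85.6] F [ 0.5  0.2 -0.1] open 0.0542
cm [18.49 -9.79  4.21] deg [-0.2  0.1 85.6]
```

```bash
python3 -m creep '[[[3,-2,0,0,0,8.5,0.7],[6,-4,0,0,0,17,0.7],[9,-6,0,0,0,25.5,0.7],[12,-8,0,0,0,34,0.7],[15,-9.8,0,0,0,42.5,0.7],[18.5,-9.8,0,0,0,51,0.7],[18.5,-9.8,0,0,0,59.5,0.7],[18.5,-9.8,0,0,0,68,0.7]]]'; python3 -m creep '[[[0,0,0,0,0,8.5,0.7],[0,0,0,0,0,17,0.7],[0,0,1,0,0,17.6,0.7],[0,0,3,0,0,17.6,0.7]]]'; python3 d.py .416 -.0553 .0225 0
python3 - <<'E'
from ov import *
C=[(circ(.416,-.0553,.043,.05),(0,255,0)),(circ(.416,-.0553,.0,.05),(0,255,0)),(circ(.4025,-.29,.0,.044),(0,0,255))]
overlay("side",C,(260,90,180,130),4.4,"pics/k1.png")
E
sleep .3
```

```text
time: 36.35
tool_pos: [0.4162, -0.0542, 0.1923]
tool_rot: [-3.14, 0.002, 0.306]
contact_force: [0.5, -0.9, -0.3]
opening: 0.0781
time: 36.75
tool_pos: [0.4171, -0.0544, 0.1625]
tool_rot: [3.141, -0.001, 0.002]
contact_force: [0.6, 0.1, 0.1]
opening: 0.0783
t 36.8 tool [ 0.4171 -0.0544  0.1625] rpy [ 1.8e+02 -0.0e+00  1.0e-01] F [0.6 0.1 0.1] open 0.0783
cm [-0.12  0.08 14.  ] deg [ 0.  -0.   0.1]
```

View pics/k1.png

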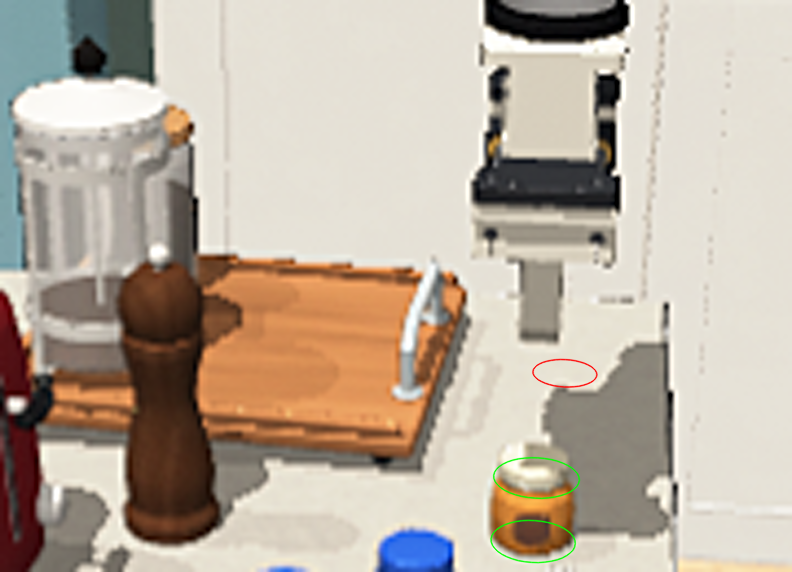

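```bash
python3 -m creep '[[[-0.1,0.1,3,0,0,0,0.7],[-0.1,0.1,6,0,0,0,0.7],[-0.1,0.1,9,0,0,0,0.7],[-0.1,0.1,11.5,0,0,0,0.7],[-0.1,0.1,13.3,0,0,0,0.7],[-0.1,0.1,14,0,0,0,0.7],[-0.1,0.1,14,0,0,0,0.7]]]'; python3 -m creep '[[[0,0,0,0,0,0,-1],[0,0,0,0,0,0,-1],[0,0,0,0,0,0,-1],[0,0,0,0,0,0,-1],[0,0,0,0,0,0,-1]]]' 15; python3 -m creep '[[[0,0,-2,0,0,0,-1],[0,0,-5,0,0,0,-1],[0,2,-7,0,0,0,-1],[0,6,-7,0,0,0,-1],[0,10,-7,0,0,0,-1],[0,13,-7,0,0,0,-1],[0,13.7,-7,0,0,0,-1],[0,13.7,-7,0,0,0,-1]]]';  python3 d.py .4157 -.1927 .0222 0
```

```text
time: 37.5
tool_pos: [0.4125, -0.0545, 0.0183]
tool_rot: [-3.14, 0.008, 0.004]
contact_force: [-0.1, 0.0, 0.4]
opening: 0.078
time: 38.0
tool_pos: [0.4129, -0.0546, 0.0188]
tool_rot: [-3.14, 0.007, 0.004]
contact_force: [-0.3, 0.2, 5.2]
opening: 0.0497
time: 38.8
tool_pos: [0.4136, -0.1923, 0.0884]
tool_rot: [-3.139, 0.007, 0.002]
contact_force: [0.0, -0.2, -0.7]
opening: 0.0498
t 38.8 tool [ 0.4136 -0.1923  0.0884] rpy [-1.799e+02  4.000e-01  1.000e-01] F [ 0.  -0.2 -0.7] open 0.0498
cm [0.26 0.06 6.62] deg [-0.1  0.4  0.1]
```

```bash
python3 -m creep '[[[-0.1,0,2,0,0,0,-1],[-0.1,0,4,0,0,0,-1],[-0.1,0,5.5,0,0,0,-1],[-0.1,0,6.4,0,0,0,-1],[-0.1,0,6.8,0,0,0,-1],[-0.1,0,6.95,0,0,0,-1],[-0.1,0,6.95,0,0,0,-1]]]';python3 -m creep '[[[0,0,0,0,0,0,-1],[0,0,0,0,0,0,0.3],[0,0,0,0,0,0,0.6],[0,0,0,0,0,0,0.6],[0,0,0,0,0,0,0.6],[0,0,-2,0,0,0,0.6],[0,0,-5,0,0,0,0.6],[0,0,-9,0,0,0,0.6]]]';python3 -m creep '[[[0,0,-5,0,0,0,0.5],[0,-4,-7,0,0,0,0.5],[0,-9,-7,0,0,0,0.5],[0,-14,-7,0,0,0,0.5],[-0.5,-19,-7,0,0,0,0.5],[-1,-24,-7,0,0,0,0.5],[-1.3,-29,-7,0,0,0,0.5],[-1.5,-32.2,-7,0,0,0,0.5]]]'; python3 d.py .3981 .1296 .0522 0
python3 - <<'E'
from ov import *
C=[(circ(.416,-.191,.043,.05),(0,255,0)),(circ(.416,-.191,.0,.05),(0,255,0)),(circ(.416,-.191,.054,.042),(0,255,0))]
overlay("side",C,(260,90,150,120),5,"pics/l1.png")
C=[(circ(.398,.1296,.0,.044),(0,255,0)),(circ(.398,.1296,.074,.044),(0,255,0))]
overlay("side",C,(330,180,100,100),6,"pics/l2.png")
E
sleep .3
```

```text
time: 39.5
tool_pos: [0.4123, -0.1919, 0.0193]
tool_rot: [-3.14, 0.007, 0.003]
contact_force: [0.0, 0.9, -0.3]
opening: 0.0499
time: 40.3
tool_pos: [0.4119, -0.1915, 0.1092]
tool_rot: [-3.138, 0.01, 0.002]
contact_force: [1.2, 1.3, 0.3]
opening: 0.0735
time: 41.1
tool_pos: [0.396, 0.1329, 0.1808]
tool_rot: [-3.137, 0.01, 0.004]
contact_force: [0.4, -0.4, -0.6]
opening: 0.0688
t 41.1 tool [0.396  0.1329 0.1808] rpy [-179.7    0.5    0.2] F [ 0.4 -0.4 -0.6] open 0.0688
cm [ 0.33  0.38 12.86] deg [-0.3  0.5  0.2]
```

View pics/l1.png

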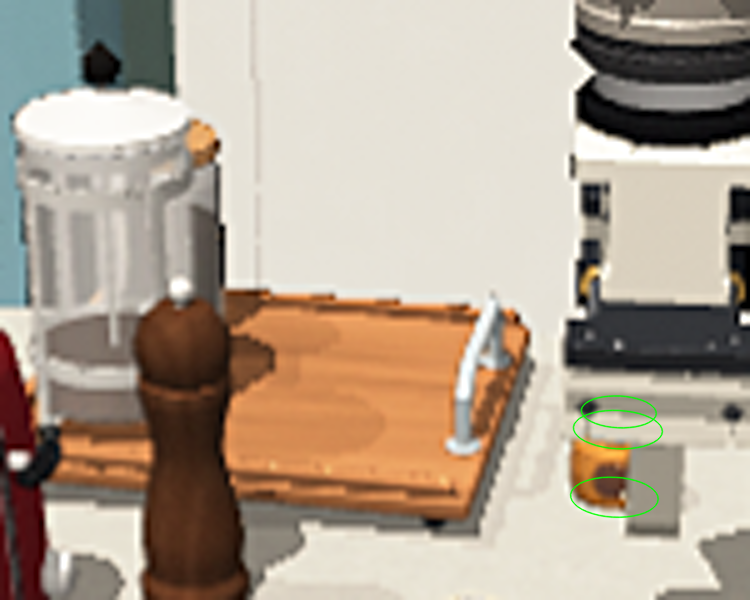

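View pics/l2.png

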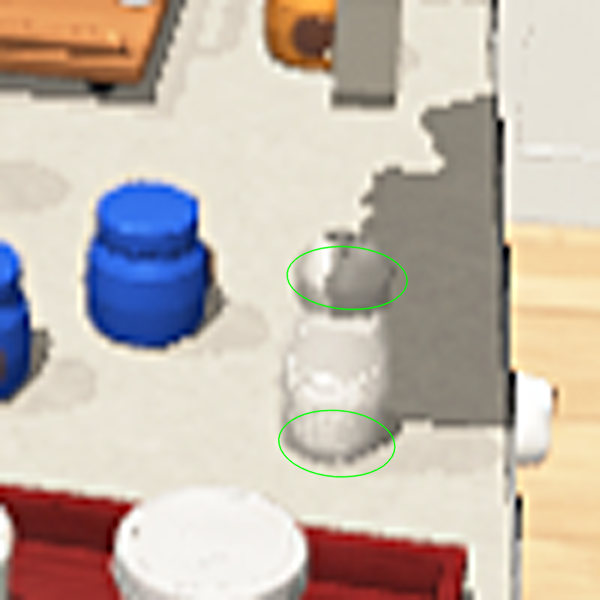

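```bash
python3 -m creep '[[[0.2,0.4,1,-0.3,0.5,0.2,0.5],[0.3,0.4,4,-0.3,0.5,0.2,0.5],[0.3,0.4,7,-0.3,0.5,0.2,0.5],[0.3,0.4,10,-0.3,0.5,0.2,0.5],[0.3,0.4,12,-0.3,0.5,0.2,0.5],[0.3,0.4,12.85,-0.3,0.5,0.2,0.5],[0.3,0.4,12.85,-0.3,0.5,0.2,0.5]]]'; python3 d.py .3981 .1296 .0522 0; python3 -m creep '[[[0,0,0,0,0,0,-1],[0,0,0,0,0,0,-1],[0,0,0,0,0,0,-1],[0,0,0,0,0,0,-1],[0,0,0,0,0,0,-1]]]' 15; python3 -m creep '[[[0,0,-2,0,0,0,-1],[0,0,-5,0,0,0,-1],[0,0,-9,0,0,0,-1],[0,0,-13,0,0,0,-1],[0,4,-14,0,0,0,-1],[0,8,-14,0,0,0,-1],[0,12,-14,0,0,0,-1],[0,16,-14,0,0,0,-1]]]';  python3 d.py .4033 -.2911 .12 0
```

```text
time: 41.9
tool_pos: [0.3974, 0.1294, 0.0515]
tool_rot: [3.141, 0.003, 0.003]
contact_force: [0.7, 1.4, 0.5]
opening: 0.0685
t 41.9 tool [0.3974 0.1294 0.0515] rpy [180.    0.2   0.2] F [0.7 1.4 0.5] open 0.0685
cm [ 0.07 -0.02 -0.07] deg [0.  0.2 0.2]
time: 42.4
tool_pos: [0.3978, 0.1296, 0.0519]
tool_rot: [3.141, 0.002, 0.003]
contact_force: [0.1, -0.4, 2.3]
opening: 0.0383
time: 43.2
tool_pos: [0.3982, -0.0316, 0.1923]
tool_rot: [3.141, 0.001, 0.004]
contact_force: [0.8, -0.2, -1.7]
opening: 0.0386
t 43.2 tool [ 0.3982 -0.0316  0.1923] rpy [1.8e+02 1.0e-01 2.0e-01] F [ 0.8 -0.2 -1.7] open 0.0386
cm [ 0.42 25.95  7.24] deg [0.  0.1 0.2]
```

```bash
python3 -m creep '[[[0,4,0,0,0,0,-1],[0.1,8,0,0,0,0,-1],[0.2,12,0,0,0,0,-1],[0.3,16,0,0,0,0,-1],[0.4,20,0,0,0,0,-1],[0.4,23.5,1,0,0,0,-1],[0.4,26,2,0,0,0,-1],[0.4,26,4,0,0,0,-1]]]';  python3 d.py .4033 -.2911 .052 0
```

```text
time: 44.0
tool_pos: [0.4036, -0.2954, 0.1527]
tool_rot: [3.138, -0.001, 0.001]
contact_force: [0.2, 0.2, -2.2]
opening: 0.0386
t 44.0 tool [ 0.4036 -0.2954  0.1527] rpy [ 1.798e+02 -0.000e+00  1.000e-01] F [ 0.2  0.2 -2.2] open 0.0386
cm [-0.04 -0.46 10.07] deg [ 0.2 -0.   0.1]
```

```bash
python3 -m creep '[[[0,-0.4,2,0.2,0,0,-1],[0,-0.4,4,0.2,0,0,-1],[0,-0.4,6,0.2,0,0,-1],[0,-0.4,8,0.2,0,0,-1],[0,-0.4,9.2,0.2,0,0,-1],[0,-0.4,9.8,0.2,0,0,-1],[0,-0.4,10,0.2,0,0,-1],[0,-0.4,10.05,0.2,0,0,-1]]]';  python3 d.py .4033 -.2911 .0518 0; python3 -m creep '[[[0,0,0,0,0,0,-1],[0,0,0,0,0,0,-0.1],[0,0,0,0,0,0,0.1],[0,0,0,0,0,0,0.4],[0,0,0,0,0,0,0.4],[0,0,-2,0,0,0,0.4],[0,0,-6,0,0,0,0.4],[0,0,-10,0,0,0,0.4]]]'; python3 -m creep '[[[0,0,-5,0,0,0,0.4],[-2,-4,-7,0,0,0,0.4],[-3,-9,-7,0,0,0,0.4],[-3,-14,-7,0,0,0,0.4],[-3,-19,-7,0,0,0,0.4],[-3,-24,-7,0,0,0,0.4],[-3,-28,-7,0,0,0,0.4],[-3,-28,-7,0,0,0,0.4]]]'
python3 d.py .4033 -.2911 .0518 0
python3 - <<'E'
from ov import *
overlay("side",[],(260,90,150,120),5,"pics/m1.png")
overlay("top",[],(340,100,120,160),3.7,"pics/m2.png")
overlay("side",[],(240,200,180,150),4,"pics/m3.png")
E
sleep .3
```

```text
time: 44.8
tool_pos: [0.4039, -0.292, 0.0526]
tool_rot: [3.141, -0.001, 0.001]
contact_force: [-0.6, 0.2, -1.7]
opening: 0.0386
t 44.8 tool [ 0.4039 -0.292   0.0526] rpy [ 1.799e+02 -1.000e-01  1.000e-01] F [-0.6  0.2 -1.7] open 0.0386
cm [-0.06 -0.09  0.08] deg [ 0.1 -0.1  0.1]
time: 45.6
tool_pos: [0.4034, -0.2915, 0.1533]
tool_rot: [-3.141, 0.0, 0.001]
contact_force: [0.3, -0.9, -0.7]
opening: 0.0642
time: 46.4
tool_pos: [0.3722, -0.0075, 0.2236]
tool_rot: [-3.14, -0.0, 0.007]
contact_force: [-0.3, -0.7, -0.2]
opening: 0.0642
t 46.4 tool [ 0.3722 -0.0075  0.2236] rpy [-179.9   -0.     0.4] F [-0.3 -0.7 -0.2] open 0.0642
cm [ 2.91 28.41 17.14] deg [-0.1 -0.   0.4]
```

View pics/m1.png

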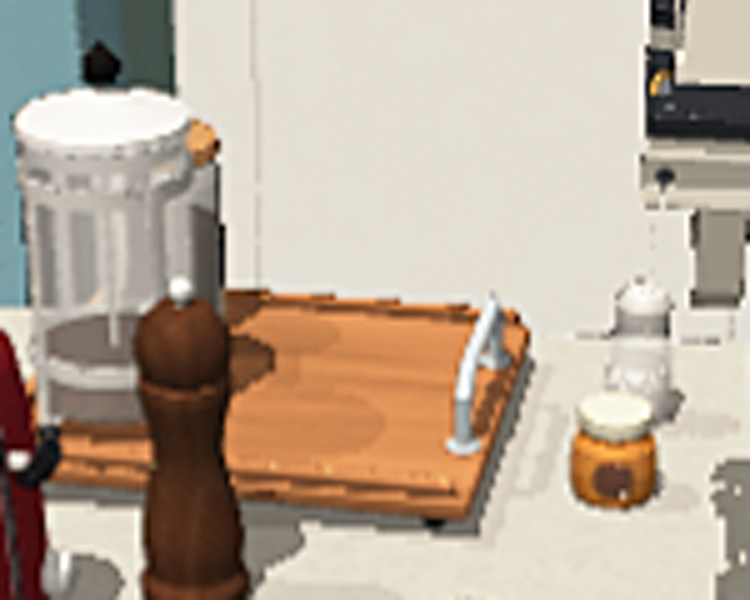

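View pics/m2.png

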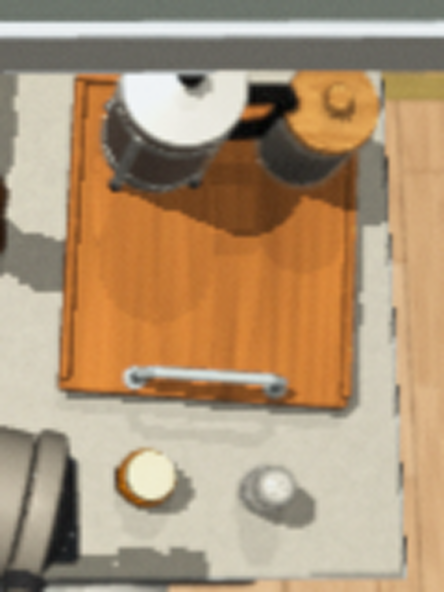

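View pics/m3.png

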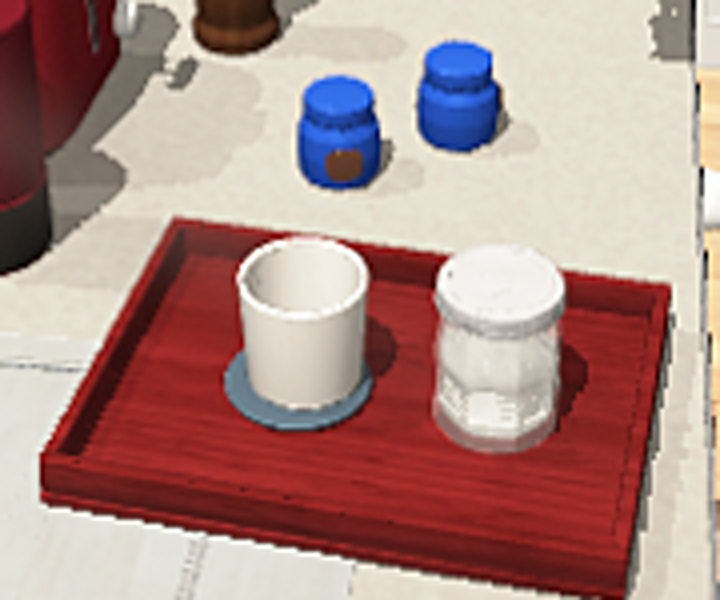

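Compared with the first pictures, the honey jar is in the same place to within a pixel and the shaker to about 1.3 px (~4 mm). The deck handle and the pepper mill are on the same pixels as before. The beaker on its saucer and the sugar jar both stand upright.

```bash
python3 -m creep '[[[0,0,0,0,0,0,0.4],[0,0,0,0,0,0,0.4],[0,0,0,0,0,0,0.4]]]'
python3 - <<'E'
from cell import robot
print(robot.hand_in())
E
```

```text
time: 46.85
tool_pos: [0.3732, -0.0127, 0.2235]
tool_rot: [3.142, -0.0, 0.0]
contact_force: [0.3, 0.2, 0.2]
opening: 0.0643
the job is handed in; nothing more can be done
None
```

The coffee tray is laid and I handed the job in at 46.9 s of the 141 s allowed. The hand-in gives no verdict, so the result below rests on my own last pictures.

**What I did:** I stood the shaker and the amber honey jar aside and pulled the deck out to its stop, about 114.5 mm. I stood the beaker on the saucer and the sugar jar on the bare floor of the tray. Then I pushed the deck back against its home stop and returned the honey jar, then the shaker.

**Last checks:**
- **Deck:** the handle is on the same pixels as at the start, and the arm felt the stop at about 18 N.
- **Honey jar:** back within about one pixel of where it stood.
- **Shaker:** about 4 mm off in the top view, against the 15 mm allowed.
- **Beaker:** about 3–5 mm from the middle of the saucer, against the 13 mm allowed.
- **Sugar jar:** upright and flat on the tray floor.
- **Pepper mill:** not moved.
- **Gripper:** clear of everything.

**What disagreed:**
- The side camera showed drawn outlines 1–2 pixels lower than the objects, while the top camera matched; that is within the stated calibration error.
- The shaker closed at 38.5 mm in the gripper instead of the stated 44 mm, but it held and stood upright.
- Placing the beaker and the sugar jar each pressed with about 12–13 N.

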